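Clear a blocked solder catch tube

TASK

The solder catch tube in the metal stand is blocked: unscrew its black cap without wrenching it, and set it down (do not drop it) the right way up in the square steel dish. Then tip the tube over fully so that its top leans away from the catch tray and its lower end swings over it, take the push rod from its wooden block and push it down inside the tipped tube until the jammed slug falls out into the catch tray. Leave the rod in the tipped tube, its collar right down on the mouth, and do not disturb the other things on the bench.

Things in the scene. Friction and masses are not known exactly. Their poses are not given: they have to be found in the camera images.
- stand: Fixed steel stand, footplate 150 x 90 mm. Origin: on the bench under the tube; x axis: towards the catch tray; z up. Two aluminium cheeks (x +-14 mm, y +-16 to 21 mm, up to z = 104 mm) carry the tube; hinge axis along y at x = 0, z = 90 mm. A rest block (top at z = 34 mm) blocks the tube's lower end (z = 40 mm) while it is upright
- catch_tray (a point): Centre of the floor of the stand's open steel catch tray, 55 mm from the stand's origin along its x axis; inside 80 mm along x, 50 mm along y, 28 mm deep
- tube (a joint): Lean of the tube about its hinge: 0 upright (as it starts), 0.61 rad (35 degrees) at the stop, the top leaning to the stand's -x and the lower end swung over the catch tray. Stiff, stays where left: needs about 0.4 N m, so 8 to 14 N of sideways push at its neck. Tipped fully means over 0.52 rad
- tube_mouth (a point): Centre of the tube's upper mouth, 58 mm from the hinge axis along the tube; z axis up along the tube. Aluminium tube 108 mm long, outer diameter 28 mm, bore 20 mm open at both ends; threads on its top 30 mm bring it to 36 mm diameter
- cap_center (a point): Centre of the black ribbed screw cap (z axis: its axis, towards the closed top), 46 mm diameter, 32 mm high, closed on top, about 60 g. It starts screwed fully down on the tube, its closed top 5 mm above the mouth. Ordinary thread: anticlockwise seen from above loosens it, rising 12 mm per turn; it frees after 1.5 turns (18 mm of rise); it turns easily. Standing on a surface its centre is 16 mm above it
- slug_center (a point): Centre of the jammed solder slug, a dull metal cylinder 16 mm diameter, 22 mm long, hidden in the tube's bore, its upper face 80 mm below the mouth (28 mm above the lower end); a sprung pad pinches it: it takes 3 to 8 N along the tube to move, and drops out once pushed past the lower end
- rod_grip (a point): Middle of the push rod's black handle (20 mm diameter, 40 mm long); z axis up along the rod. The rod is 162 mm long: steel shaft 10 mm diameter and 118 mm long, a 28 mm diameter collar 4 mm thick above it, then the handle. 80 g. With the collar down on the tube mouth the tip is 10 mm past the tube's lower end
- rod_tip (a point): Lower end of the push rod, 142 mm below the middle of its handle; z axis up along the rod
- rod_stand_hole0 (a point): Centre of the mouth of the hole in the fixed wooden block (75 x 75 x 50 mm high) in which the rod stands upright; hole 14 mm diameter, 42 mm deep; z axis up
- dish: Fixed square open steel dish, 120 x 120 mm, walls 20 mm high and 4 mm thick, floor 4 mm thick; origin at the centre of its underside, axes along its sides. Dish and rod block may have changed sides
- driver: Bystander: screwdriver lying on the bench
- capacitor: Bystander: standing can capacitor, 35 mm diameter, 50 mm high; origin under its centre
- resistor: Bystander: white ceramic resistor 60 x 14 x 14 mm; origin under its centre
- socket: Bystander: white ceramic valve socket, 38 mm diameter, 22 mm high; origin under its centre
- flux_jar: Bystander: small amber jar with white lid, 48 mm diameter, 55 mm high; origin under its centre
- spool: Bystander: solder spool standing on its flange, 54 mm diameter, 36 mm high; origin under its centre

How it is judged (in metres and radians):
On the way, in this order (a step that is already met when the one before it is completed fails the run):
1. the cap is unscrewed and lifted clear of the tube (distance between cap_center and tube_mouth above 0.04 m), for 0.1 s.
2. the cap stands right way up in the dish, let go (x of cap_center in the frame of dish between -0.05 and 0.05 m and y of cap_center in the frame of dish between -0.05 and 0.05 m and z of cap_center in the frame of dish below 0.03 m and angle between cap_center's own z axis and vertical below 0.2 rad and contact force between the fingers and cap below 0.1 N), for 0.2 s.
3. the tube is tipped over fully (value of joint tube above 0.52 rad), for 0.1 s.
4. the rod is pushed down inside the tipped tube onto the slug (value of joint tube above 0.52 rad and x of rod_tip in the frame of tube_mouth between -0.01 and 0.01 m and y of rod_tip in the frame of tube_mouth between -0.01 and 0.01 m and z of rod_tip in the frame of tube_mouth between -0.13 and -0.07 m).
5. the slug has fallen into the catch tray (x of slug_center in the frame of stand between 0.014 and 0.097 m and y of slug_center in the frame of stand between -0.026 and 0.026 m and z of slug_center in the frame of stand below 0.032 m), for 0.1 s.
At the end, for the whole second after the job is handed in: The cap stands right way up (within 0.2 rad) in the dish, the slug lies in the stand's catch tray, the tube is still tipped (over 0.52 rad), and the rod is at rest right down in the tube's bore (tip more than 112 mm below the mouth, so the collar within 6 mm of it) (all of step 5 and x of cap_center in the frame of dish between -0.05 and 0.05 m and y of cap_center in the frame of dish between -0.05 and 0.05 m and z of cap_center in the frame of dish below 0.03 m and angle between cap_center's own z axis and vertical below 0.2 rad and value of joint tube above 0.52 rad and x of rod_tip in the frame of tube_mouth between -0.01 and 0.01 m and y of rod_tip in the frame of tube_mouth between -0.01 and 0.01 m and z of rod_tip in the frame of tube_mouth below -0.112 m and linear speed of rod below 0.05 m/s); the robot touches nothing.
It fails at once if the cap is wrenched: more than 90 N between cap and tube (contact force between cap and stand above 90 N).
It fails at once if the cap is dropped (falls freely faster than 1 m/s, about 5 cm) (linear speed of cap above 1 m/s and contact force between the fingers and cap below 0.1 N).
It fails at once if a bystander is moved by more than 30 mm (distance of any of driver, capacitor, resistor, socket, flux_jar, spool from where it was at the start of the episode above 0.03 m).
It also fails if it takes over 72 s, if anything falls off the work surface, if the arm or the gripper's body presses on something with over 40 N, if the wrist force passes 120 N, or if a joint passes its speed limit or range.

ROBOT

A 7-joint arm with a two-finger parallel gripper is mounted at the origin on the work surface. World frame = base frame: x ahead of the robot, y to its left, z up, the work surface at z = 0. Lengths are in mm, angles in degrees, forces in N, time in s.
With the tool pointing down it reaches from about 425 to 1025 mm from the base axis. Payload 3.6 kg.
Tool frame: the origin (TCP) lies at the very end of the fingers, on their centre line; the grasp point (between the pads) lies 19 mm behind it; z points along the fingers, y is the direction in which the jaws open and shut (so a half turn about z gives the same grasp; the last joint's range is limited). The gripper opens to 85 mm and grips with 20 to 120 N. Pads are 22 mm wide; open, the fingers measure 114 mm over their backs; the gripper's body (76 mm by 85 mm) begins 54 mm behind the grasp point. The pads swing forward as they close: fully open they stand 13 mm farther back than shut.
Start: joints at [-73.425, 33.873, 2.773, 92.16, -1.908, 54.013, -1.931], TCP at [270.797, 672.531, 231.302] pointing down, gripper open.
Joint ranges: [-153.93, 153.93], [-27.13, 128.08], [-72.61, 78.16], [10.71, 143.7], [-87.88, 267.88], [4.46, 118.87], [-176.78, 176.78]. Speed limits (degrees/s): [147.25, 147.25, 180, 180, 180, 180, 180].

INTERFACE

Orientations are given as [roll, pitch, yaw] about the fixed x, y, z axes, in that order (R = Rz(yaw) Ry(pitch) Rx(roll)).
In Python, from rig import r gives the robot as it stands.
- The arm moves only by the tool carry_out, never from a script. Its argument "series" is a list of rows, each a list of 3 entries, a list of its own where there are three numbers: the shift along the tool's x, y, z in m, then the turn, a rotation vector about the tool's x, y, z in rad, then the opening in per cent of the stroke, from 0 (shut) to 100 (fully open). In form: [[[x, y, z], [ax, ay, az], hand], ...]. A call has 1 to 5 rows; each row is the pose to reach, as a shift and turn from the pose commanded when the call began, along the tool's axes at that moment; what a row does not reach only later rows make up. A row lasts 1/12 s, in which the tool goes at most 41.7 mm and 7.16 degrees, less where a joint would pass 70% of its speed; a pose out of reach is approached as far as the arm can. A call with a gripper value outside its range is refused whole. The fingers move at their own pace and stop on an object; "squeeze" is the grip in N (left out, the last holds). Time passes only in rows, so rows that repeat a pose let the fingers close. It gives the time, the measured TCP pose, the force and the opening at its end, in the units of the state.
- r.state(): the state, without advancing time (a new reading comes with each control period).
- r.get_image(name): name is "scene" or "top" or "wrist"; returns the picture (420x560x3 uint8, red, green, blue); there is no depth.
- r.camera_info(name): a dict with "fovy" (degrees; the focal length in pixels is half the picture's height over the tangent of half this angle, whatever the lens; pixels are square), "cx", "cy" (the principal point, pixels), "extrinsics" (4x4, takes a point from camera to world coordinates); the wrist camera has in their place "tool_from_camera" (4x4, takes a point from camera to tool coordinates, whose origin is the TCP and whose axes are the flange's). Camera axes: x right, y up, looking along -z (the intrinsics and any distortion apply to the point x, -y, -z); pixel columns grow to the right and rows downward; lengths in mm; the calibration is good to about 2 mm. A picture is of the moment at which its call begins: read the wrist's pose just before it. camera_info takes no time and is no camera call.
- r.close_job(): hands the job in, once; it reports no verdict.
The state is a dict: "clock": time; "qpos": joint angles; "dq": joint speeds; "joint_efforts": joint torques, N m; "position": TCP position; "ee_rot": TCP orientation; "force": force on the tool from outside, world axes, zero at the start; "ft_torque": the same for the moment, N m; "grip_width": finger opening in mm.
Only numpy, scipy, OpenCV 4.12 (cv2) and the standard library are available. Lean on these libraries where they do the work, as an engineer would, in place of code of your own. Each camera call takes 0.05 s, during which the arm holds its last target. There are 200 camera calls.

## Working session

There is one attempt and no reset: what is moved stays moved. The work goes in short steps, Python scripts to look and compute and a tool call to move; the robot and the scene stay as the last step left them, time stands still between calls to the robot, and variables do not carry over. Pictures are saved under pics/ and viewed, about 8 in all and at most 12, crops included, and the job is handed in when it is done.

Besides the shell and the picture viewer there is one more tool, called after ">>>" as a command line: name --argument value ..., lists and objects as JSON in quotes. carry_out: Moves the arm, as the interface text tells. Its arguments: {"type":"object","properties":{"series":{"type":"array","items":{"type":"array"}},"squeeze":{"type":"number"}},"required":["series"]}

```bash
mkdir -p pics; ls
python3 - <<'E'
from rig import r
import cv2,numpy as np
print(r.state())
for n in("scene","top","wrist"):
    print(n,r.camera_info(n))
    cv2.imwrite(f"pics/{n}0.png",r.get_image(n)[:,:,::-1])
E
```

```text
pics
{'clock': 0.0, 'qpos': array([-73.42341248,  33.92527023,   2.76495512,  92.23833726,
        -1.90795806,  54.01216069,  -1.92919707]), 'dq': array([ 0.07663736,  0.10464055, -0.05995522, -0.01175737, -0.03533671,
        0.02337055,  0.05025659]), 'joint_efforts': array([ 4.37544998e-05, -5.48683298e+01,  1.54706709e+00, -1.98125696e+01,
        9.50093527e-03,  8.73128796e-03,  2.73867180e-06]), 'position': array([270.46624575, 671.74926788, 230.13299232]), 'ee_rot': array([-1.79870421e+02,  5.93813936e-03,  1.58074493e+02]), 'force': array([-0.26087688, -0.17068115,  0.50608917]), 'ft_torque': array([ 0.0592184,  0.0406685, -0.0049988]), 'grip_width': 85.37729485383854}
scene {'fovy': 46.4767330215183, 'cx': 268.6372089435314, 'cy': 207.67308914284726, 'extrinsics': array([[ 7.81158311e-01, -3.99574612e-01,  4.79720567e-01,
         1.05092893e+03],
       [ 6.24126655e-01,  5.19531185e-01, -5.83569418e-01,
        -6.20626578e+02],
       [-1.60502708e-02,  7.55266494e-01,  6.55221270e-01,
         7.92391112e+02],
       [ 0.00000000e+00,  0.00000000e+00,  0.00000000e+00,

[... 214 characters left out ...]
   [-9.99646368e-01,  7.72064373e-03,  2.54466183e-02,
        -1.87250313e+01],
       [ 2.64014884e-02,  1.73789447e-01,  9.84428865e-01,
         1.05096847e+03],
       [ 0.00000000e+00,  0.00000000e+00,  0.00000000e+00,
         1.00000000e+00]])}
wrist {'fovy': 60.950343501938356, 'cx': 276.0661724726289, 'cy': 211.61752017200993, 'tool_from_camera': array([[ 9.66565090e-04,  9.58021170e-01,  2.86695838e-01,
         7.23428162e+01],
       [ 9.99999256e-01, -7.12626042e-04, -9.90086006e-04,
         1.17141888e+00],
       [-7.44216434e-04,  2.86696581e-01, -9.58021146e-01,
        -1.44311233e+02],
       [ 0.00000000e+00,  0.00000000e+00,  0.00000000e+00,
         1.00000000e+00]])}
```

View pics/scene0.png

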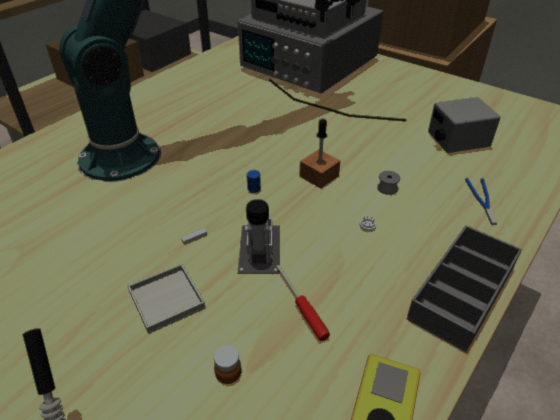

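View pics/top0.png

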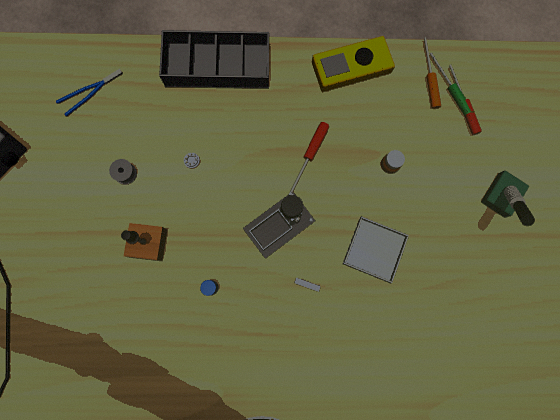

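The scene view shows the cap at about (258,212), the stand at (260,245), the dish at (166,297) and the rod handle at (322,128). In the top view the cap is at (291,207), the tray at (270,232), the dish at (375,250) and the rod handle at (130,237). Next I'll view enlarged crops.

```bash
cat > h.py <<'E'
import numpy as np,cv2
from rig import r
def ray(n,u,v,T=None):
    c=r.camera_info(n); T=c["extrinsics"] if T is None else T
    f=210/np.tan(np.radians(c["fovy"]/2))
    d=T[:3,:3]@np.array([(u-c["cx"])/f,-(v-c["cy"])/f,-1.0]); return T[:3,3],d/np.linalg.norm(d)
def plane(n,u,v,z,T=None):
    o,d=ray(n,u,v,T); return o+d*(z-o[2])/d[2]
def tri(a,b):
    (o1,d1),(o2,d2)=a,b
    s=np.linalg.lstsq(np.c_[d1,-d2],o2-o1,rcond=None)[0]
    p,q=o1+s[0]*d1,o2+s[1]*d2; return (p+q)/2,np.linalg.norm(p-q)
def proj(n,P,T=None):
    c=r.camera_info(n); T=c["extrinsics"] if T is None else T
    f=210/np.tan(np.radians(c["fovy"]/2)); q=T[:3,:3].T@(np.array(P)-T[:3,3])
    return np.array([c["cx"]+f*q[0]/-q[2],c["cy"]-f*q[1]/-q[2]])
def wT(s):
    from scipy.spatial.transform import Rotation as R
    M=np.eye(4);M[:3,:3]=R.from_euler("xyz",s["ee_rot"],degrees=True).as_matrix();M[:3,3]=s["position"]
    return M@r.camera_info("wrist")["tool_from_camera"]
E
python3 - <<'E'
import cv2,numpy as np
t=cv2.imread("pics/top0.png");s=cv2.imread("pics/scene0.png")
def c(i,x,y,g,w=100,h=75):
    return cv2.resize(np.clip(i[y:y+h,x:x+w]*float(g),0,255).astype('uint8'),(400,300),interpolation=cv2.INTER_CUBIC)
o=np.vstack([np.hstack([c(t,230,187,2),c(t,325,210,1.6)]),np.hstack([c(s,215,195,2),c(s,275,115,1.5)])])
cv2.imwrite("pics/c1.png",o)
E
```

```text
(no output)
```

View pics/c1.png

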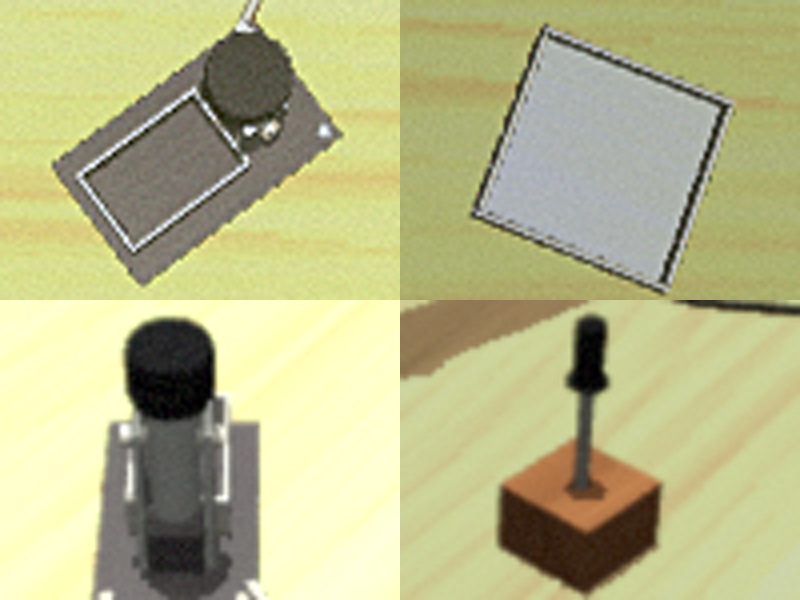

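Run:
```python
from h import *
np.set_printoptions(precision=1,suppress=True)
print("cap",tri(ray("top",291.75,205.75),ray("scene",257.5,206.3)),plane("top",291.75,205.75,153),plane("scene",257.5,206.3,153))
tr=[plane("top",230+x/4,187+y/4,30)[:2] for x,y in[(196,92),(248,160),(133,250),(78,175)]]
print("tray",np.mean(tr,0),[np.linalg.norm(tr[i]-tr[i-1]) for i in range(4)])
d=(tr[2]+tr[3]-tr[0]-tr[1]); print("xaxis yaw",np.degrees(np.arctan2(d[1],d[0])))
fp=[plane("top",230+x/4,187+y/4,4)[:2] for x,y in[(53,165),(140,285),(342,132)]]
d=fp[1]-fp[2];print("fp",[np.linalg.norm(fp[i]-fp[i-1]) for i in (1,2)],np.degrees(np.arctan2(d[1],d[0])),"centre",(fp[0]+fp[2])/2)
di=np.array([plane("top",325+x/4,210+y/4,20)[:2] for x,y in[(145,28),(332,104),(268,290),(74,213)]])
print("dish",di.mean(0),[np.linalg.norm(di[i]-di[i-1]) for i in range(4)])
for v in (di[1]-di[0],di[2]-di[1]):print(np.degrees(np.arctan2(v[1],v[0])))
# rod in top: dark vs orange block
t=cv2.imread("pics/top0.png");b=t[215:270,110:175].astype(int)
hsv=cv2.cvtColor(t,cv2.COLOR_BGR2HSV)
m=((hsv[...,1]>150)&(hsv[...,0]<14)).astype('uint8');m[:,:100]=0;m[:,190:]=0;m[:210]=0;m[280:]=0
c=max(cv2.findContours(m,0,2)[0],key=cv2.contourArea);print("block px",cv2.minAreaRect(cv2.convexHull(c)))
for (u,v),_z in ((cv2.minAreaRect(cv2.convexHull(c))[0],0),):print("block",plane("top",u,v,50))
print("scene: top z200",plane("scene",323,120.5,8+162),"collar",plane("scene",321.75,136,8+120),"hole",plane("scene",320.5,162.5,50))
for n,(u,v),z in(("capac",(209,288),50),("socket",(192,160),22),("jar",(394,158),55),("resis",(307,285),14),("drvtip",(293,193),5),("drvend",(325,125),12),("drvmid",(307,158),12)):print(n,plane("top",u,v,z))
cv2.imwrite("pics/rodtop.png",cv2.resize(np.clip(t[215:270,105:180]*1.8,0,255).astype('uint8'),None,fx=8,fy=8,interpolation=cv2.INTER_CUBIC))
```

```text
cap (array([561.7, -61. , 152.2]), np.float64(0.5030993782677227)) [561.4 -61.1 153. ] [562.5 -61.5 153. ]
tray [528.3 -18.9] [np.float64(83.82629553452342), np.float64(50.004377146599154), np.float64(84.35087824117007), np.float64(53.77945244188283)]
xaxis yaw 127.18513832487278
fp [np.float64(87.74201640766805), np.float64(150.56678163818438)] 127.42582658794967 centre [544. -39.]
dish [ 483.7 -264.5] [np.float64(117.37018719945485), np.float64(117.79786199370962), np.float64(115.83145332484376), np.float64(119.51766238474659)]
-112.12700949112885
158.66031532062428
block px ((127.16154479980469, 248.7077178955078), (5.209458351135254, 13.271717071533203), 7.125016689300537)
block [479.9 301.7  50. ]
scene: top z200 [498.  267.7 170. ] collar [499.4 264.2 128. ] hole [502.5 261.6  50. ]
capac [394.1 117.   50. ]
socket [694.4 170.8  22. ]
jar [ 694.8 -305.3   55. ]
resis [ 401.5 -102.8   14. ]
drvtip [619.7 -71.2   5. ]
drvend [ 790.  -149.9   12. ]
drvmid [ 705.3 -104.9   12. ]
```

View pics/rodtop.png

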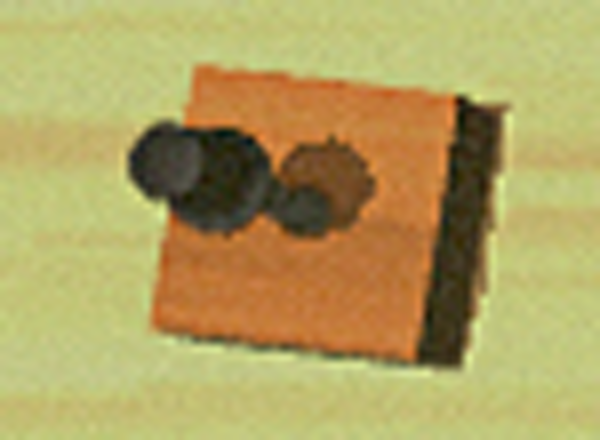

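Crops: in the top view the block's top face is centred at crop (306,212) and the handle top at (168,160). The tray is 84x52 mm at yaw of about 127.3°, and its centre agrees with the cap position plus 55 mm. The dish measures about 118 mm and lies at (484,-264). I'll go above the cap and look with the wrist camera.

>>> carry_out --series '[[[-0.136,-0.143,0],[0,0,0],100],[[-0.136,-0.143,0],[0,0,0],100],[[-0.136,-0.143,0],[0,0,0],100],[[-0.136,-0.143,0],[0,0,0],100],[[-0.136,-0.143,0],[0,0,0],100]]' --squeeze 40

```text
clock: 0.57
position: [345.1, 484.6, 230.9]
ee_rot: [-179.8, 0.1, 157.9]
force: [0.2, -0.0, 0.5]
grip_width: 85.3
```

>>> carry_out --series '[[[-0.136,-0.143,0],[0,0,0],100],[[-0.136,-0.143,0],[0,0,0],100],[[-0.136,-0.143,0],[0,0,0],100],[[-0.136,-0.143,0],[0,0,0],100],[[-0.136,-0.143,0],[0,0,0],100]]'

```text
clock: 0.98
position: [417.2, 301.3, 231.2]
ee_rot: [-179.9, 0.0, 157.9]
force: [0.6, -0.8, 0.4]
grip_width: 85.3
```

>>> carry_out --series '[[[-0.136,-0.143,0],[0,0,0],100],[[-0.136,-0.143,0],[0,0,0],100],[[-0.136,-0.143,0],[0,0,0],100],[[-0.136,-0.143,0],[0,0,0],100],[[-0.136,-0.143,0],[0,0,0],100]]'

```text
clock: 1.4
position: [489.8, 118.1, 231.4]
ee_rot: [-179.9, 0.1, 157.9]
force: [1.0, 0.3, 0.4]
grip_width: 85.3
```

>>> carry_out --series '[[[-0.136,-0.143,0],[0,0,0],100],[[-0.136,-0.143,0],[0,0,0],100],[[-0.136,-0.143,0],[0,0,0],100],[[-0.136,-0.143,0],[0,0,0],100],[[-0.136,-0.143,0],[0,0,0],100]]'

```text
clock: 1.82
position: [562.5, -65.6, 231.4]
ee_rot: [-179.9, 0.1, 157.9]
force: [0.9, 0.4, 0.2]
grip_width: 85.3
```

Run:
```python
from h import *
np.set_printoptions(precision=1,suppress=True)
s=r.state();print(s)
im=r.get_image("wrist")[:,:,::-1];cv2.imwrite("pics/w1.png",im)
T=wT(s);print(proj("wrist",[561.7,-61.5,153],T))
bl=[plane("top",105+x/8,215+y/8,50)[:2] for x,y in[(195,65),(462,95),(415,360),(152,328)]]
print("block",np.mean(bl,0),[np.linalg.norm(bl[i]-bl[i-1]) for i in range(4)])
print("rod top",tri(ray("top",126,235),ray("scene",323,120.5)),"collar",tri(ray("top",132.7,237.7),ray("scene",321.75,135)))
```

```text
{'clock': 1.8167, 'qpos': array([ -5.6,  22.7,  10.1, 113.3,  -5.4,  44.4,  75.5]), 'dq': array([ 32.8,  11.9,   1.4, -19.6,  -4.2,   8.8,  36.1]), 'joint_efforts': array([ -2.8, -41.8,   1.9, -16. ,   0. ,  -0. ,  -0.3]), 'position': array([562.5, -65.6, 231.4]), 'ee_rot': array([-179.9,    0.1,  157.9]), 'force': array([0.9, 0.4, 0.2]), 'ft_torque': array([-0., -0., -0.]), 'grip_width': 85.34473729144243}
[279.4 216.4]
block [496.4 267. ] [np.float64(74.2511259629569), np.float64(75.58060629254949), np.float64(74.96836314784036), np.float64(73.58894725461425)]
rod top (array([497.4, 267.8, 169.6]), np.float64(0.9465582272690668)) collar (array([496.7, 267.2, 128.1]), np.float64(1.215812863872389))
```

View pics/w1.png

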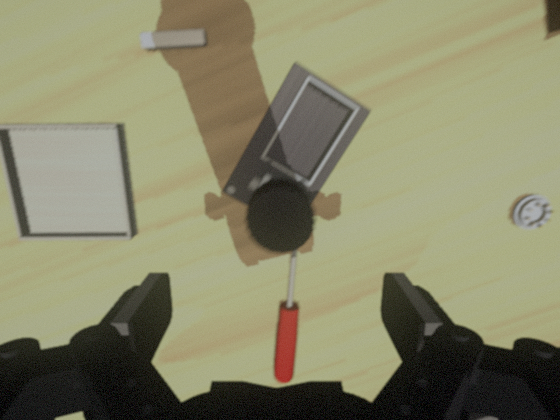

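The wrist view shows the cap top at about (280,213), with (279,216) predicted while the arm was still moving. J7 rises when turning anticlockwise, so I'll wind the wrist back 240° first and then re-measure at rest.

>>> carry_out --series '[[[0,0,0],[0,0,0.12],100],[[0,0,0],[0,0,0.24],100],[[0,0,0],[0,0,0.36],100],[[0,0,0],[0,0,0.48],100],[[0,0,0],[0,0,0.6],100]]'

```text
clock: 2.28
position: [561.5, -60.9, 231.1]
ee_rot: [-180.0, -0.0, 123.4]
force: [-0.5, -0.6, 0.3]
grip_width: 85.3
```

>>> carry_out --series '[[[0,0,0],[0,0,0.12],100],[[0,0,0],[0,0,0.24],100],[[0,0,0],[0,0,0.36],100],[[0,0,0],[0,0,0.48],100],[[0,0,0],[0,0,0.6],100]]'

```text
clock: 2.7
position: [561.5, -60.7, 231.1]
ee_rot: [-180.0, -0.0, 89.0]
force: [-0.6, -0.3, -0.0]
grip_width: 85.2
```

>>> carry_out --series '[[[0,0,0],[0,0,0.12],100],[[0,0,0],[0,0,0.24],100],[[0,0,0],[0,0,0.36],100],[[0,0,0],[0,0,0.48],100],[[0,0,0],[0,0,0.6],100]]'

```text
clock: 3.12
position: [561.5, -60.6, 231.1]
ee_rot: [-180.0, -0.0, 54.6]
force: [1.4, -0.1, -0.1]
grip_width: 85.4
```

>>> carry_out --series '[[[0,0,0],[0,0,0.12],100],[[0,0,0],[0,0,0.24],100],[[0,0,0],[0,0,0.36],100],[[0,0,0],[0,0,0.48],100],[[0,0,0],[0,0,0.6],100]]'

```text
clock: 3.53
position: [561.5, -60.6, 231.1]
ee_rot: [-180.0, 0.0, 20.3]
force: [0.3, -0.5, -0.1]
grip_width: 85.3
```

>>> carry_out --series '[[[0,0,0],[0,0,0.12],100],[[0,0,0],[0,0,0.24],100],[[0,0,0],[0,0,0.36],100],[[0,0,0],[0,0,0.48],100],[[0,0,0],[0,0,0.6],100]]'

```text
clock: 3.95
position: [561.6, -60.5, 231.1]
ee_rot: [-180.0, 0.0, -14.1]
force: [0.2, 0.4, -0.4]
grip_width: 85.4
```

>>> carry_out --series '[[[0,0,0],[0,0,0.12],100],[[0,0,0],[0,0,0.24],100],[[0,0,0],[0,0,0.36],100],[[0,0,0],[0,0,0.48],100],[[0,0,0],[0,0,0.6],100]]'

```text
clock: 4.37
position: [561.6, -60.5, 231.0]
ee_rot: [180.0, 0.1, -48.5]
force: [0.2, 0.0, -0.4]
grip_width: 85.3
```

>>> carry_out --series '[[[0,0,0],[0,0,0.12],100],[[0,0,0],[0,0,0.24],100],[[0,0,0],[0,0,0.36],100],[[0,0,0],[0,0,0.48],100],[[0,0,0],[0,0,0.48],100]]'

```text
clock: 4.78
position: [561.6, -60.5, 230.5]
ee_rot: [179.9, -0.0, -75.8]
force: [-0.1, 0.7, 0.1]
grip_width: 85.4
```

```bash
cat > look.py <<'E'
from h import *
np.set_printoptions(precision=1,suppress=True)
s=r.state();print(s["qpos"],s["dq"],s["position"],s["ee_rot"])
im=r.get_image("wrist")[:,:,::-1].copy();cv2.imwrite("pics/w2.png",im)
T=wT(s);p=proj("wrist",[561.7,-61.5,153],T)
g=im.max(2);m=(g<45).astype('uint8');n,l,st,ce=cv2.connectedComponentsWithStats(m)
for i in range(1,n):
    if st[i,4]>1500:
        c=cv2.findContours((l==i).astype('uint8'),0,2)[0][0];(u,v),R=cv2.minEnclosingCircle(c)
        print("blob",st[i],ce[i],u,v,R,plane("wrist",u,v,153,T))
print(p)
E
python3 look.py
```

```text
[ -43.6   43.3   73.3  114.8  -48.5   61.  -113.1] [ 0.5 -1.3 -1.1 -0.   1.4 -1.2  7.9] [561.6 -60.5 230.5] [179.9  -0.  -75.8]
blob [ 247  177   62   74 1903] [281.4 208.1] 277.1123046875 213.5584259033203 36.91423034667969 [563.1 -64.9 153. ]
blob [    0   298   560   122 34977] [284.1 380.4] 279.5 382.5 281.873291015625 [528.2  64.3 153. ]
[277.9 218.8]
```

Run:
```python
from h import *
np.set_printoptions(precision=1,suppress=True)
s=r.state();T=wT(s)
for f in("pics/w2.png",):
    im=cv2.imread(f);g=im.max(2)
    for th in(50,60,70,80):
        m=(g<th).astype('uint8');m[285:]=0;m=cv2.morphologyEx(m,cv2.MORPH_OPEN,np.ones((9,9)))
        c=[c for c in cv2.findContours(m,0,2)[0] if cv2.pointPolygonTest(c,(278,213),False)>0]
        if c:
            c=cv2.convexHull(c[0]);(u,v),R=cv2.minEnclosingCircle(c);print(th,u,v,R,cv2.contourArea(c),cv2.boundingRect(c),plane("wrist",u,v,153,T))
    h=cv2.HoughCircles(cv2.medianBlur(g[150:285,200:360],5),cv2.HOUGH_GRADIENT,1,50,param1=60,param2=12,minRadius=31,maxRadius=40)
    if h is not None:
        for u,v,R in h[0][:2]:print("h",u+200,v+150,R,plane("wrist",u+200,v+150,153,T))
cv2.imwrite("pics/w2c.png",cv2.resize(np.clip(im[150:285,190:370]*2.,0,255).astype('uint8'),None,fx=4,fy=4))
```

```text
50 279.0 210.5 35.64066696166992 2018.0 (259, 178, 45, 63) [562.5 -67.3 153. ]
60 274.3123779296875 214.49913024902344 38.32484436035156 3965.5 (242, 177, 67, 74) [564.8 -63.9 153. ]
70 279.0 206.5 51.1982421875 4999.0 (242, 160, 70, 93) [563.2 -69.9 153. ]
80 279.5 202.0 71.91845703125 9996.0 (228, 132, 101, 137) [563.6 -72.9 153. ]
h 276.5 214.5 37.1 [563.4 -64.3 153. ]
```

View pics/w2c.png

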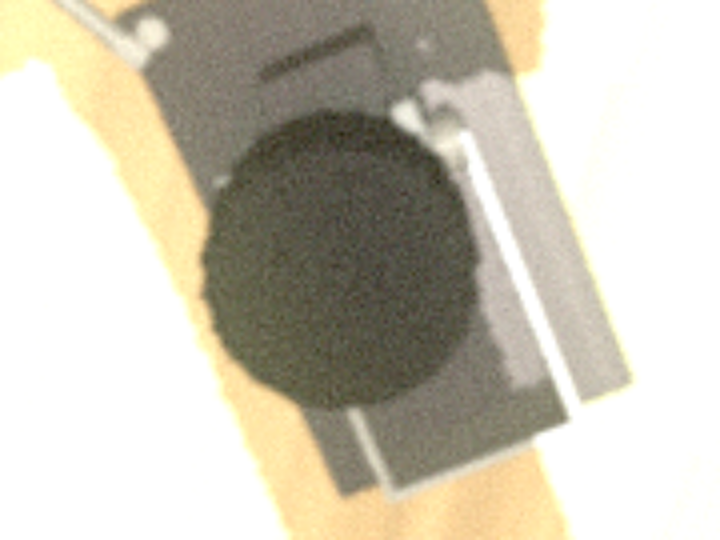

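The cap top face is centred at about (275,218) in the wrist image, which gives roughly (563,-61). That agrees with the other cameras to within 2 mm. I'll descend and grip gently.

>>> carry_out --series '[[[0.001,-0.0005,0.035],[0,0,0],100],[[0.001,-0.001,0.07],[0,0,0],100],[[0.001,-0.001,0.1065],[0,0,0],100],[[0.001,-0.001,0.1065],[0,0,0],80],[[0.001,-0.001,0.1065],[0,0,0],70]]' --squeeze 20

```text
clock: 5.25
position: [561.9, -61.5, 124.0]
ee_rot: [179.8, 0.1, -75.6]
force: [1.6, -0.6, -0.3]
grip_width: 63.9
```

>>> carry_out --series '[[[0,0,0],[0,0,0],0],[[0,0,0],[0,0,0],0],[[0,0,0],[0,0,0],0],[[0,0,0],[0,0,0],0],[[0,0,0],[0,0,0],0]]'

```text
clock: 5.67
position: [564.0, -62.9, 127.0]
ee_rot: [-179.8, -0.1, -75.7]
force: [-1.8, 0.4, 7.0]
grip_width: 45.6
```

>>> carry_out --series '[[[0,0,0],[0,0,0],0],[[0,0,0],[0,0,0],0],[[0,0,0],[0,0,0],0],[[0,0,0],[0,0,0],0]]'

```text
clock: 6.0
position: [564.0, -62.9, 127.0]
ee_rot: [-179.8, -0.1, -75.7]
force: [-1.5, -0.3, 7.8]
grip_width: 45.4
```

The grip is good (45.4 mm). The arm is compliant, so forces stay small. I'll recentre and start unscrewing.

>>> carry_out --series '[[[0.0005,-0.0017,-0.003],[0,0,0],0],[[0.0005,-0.0017,-0.003],[0,0,0],0]]' --squeeze 40

```text
clock: 6.17
position: [564.0, -62.7, 127.9]
ee_rot: [179.9, -0.1, -75.7]
force: [-2.6, -3.1, -1.1]
grip_width: 45.3
```

>>> carry_out --series '[[[0,0,-0.0002],[0,0,-0.12],0],[[0,0,-0.0005],[0,0,-0.24],0],[[0,0,-0.0007],[0,0,-0.36],0],[[0,0,-0.0009],[0,0,-0.48],0],[[0,0,-0.00115],[0,0,-0.6],0]]'

```text
clock: 6.58
position: [564.3, -61.6, 129.0]
ee_rot: [-180.0, 0.1, -41.0]
force: [-2.3, 0.0, -2.2]
grip_width: 45.0
```

>>> carry_out --series '[[[0,0,-0.0002],[0,0,-0.12],0],[[0,0,-0.0005],[0,0,-0.24],0],[[0,0,-0.0007],[0,0,-0.36],0],[[0,0,-0.0009],[0,0,-0.48],0],[[0,0,-0.00115],[0,0,-0.6],0]]'

```text
clock: 7.0
position: [564.6, -61.2, 130.2]
ee_rot: [-179.9, 0.0, -6.6]
force: [-1.2, -0.3, -2.9]
grip_width: 44.9
```

>>> carry_out --series '[[[0,0,-0.0002],[0,0,-0.12],0],[[0,0,-0.0005],[0,0,-0.24],0],[[0,0,-0.0007],[0,0,-0.36],0],[[0,0,-0.0009],[0,0,-0.48],0],[[0,0,-0.00115],[0,0,-0.6],0]]'

```text
clock: 7.42
position: [564.8, -61.1, 131.4]
ee_rot: [-179.9, -0.0, 27.8]
force: [-1.2, 1.2, -4.1]
grip_width: 45.1
```

```bash
python3 -c "
from rig import r
s=r.state();print(s['clock'],s['qpos'].round(1),s['position'],s['force'],s['ft_torque'])"
```

```text
7.4167 [-24.8  36.1  38.1 118.1 -36.4  37.9 -24.5] [564.78042305 -61.11850124 131.35190713] [-1.21121852  1.15221641 -4.06295505] [ 0.11060243  0.10502793 -0.04529406]
```

>>> carry_out --series '[[[0,0,0.0],[0,0,-0.12],0],[[0,0,-0.0002],[0,0,-0.24],0],[[0,0,-0.0003],[0,0,-0.36],0],[[0,0,-0.0005],[0,0,-0.48],0],[[0,0,-0.0006],[0,0,-0.6],0]]'

```text
clock: 7.83
position: [564.4, -60.5, 132.1]
ee_rot: [-179.9, -0.1, 62.1]
force: [-0.6, 3.0, -0.4]
grip_width: 45.1
```

>>> carry_out --series '[[[0,0,-0.0002],[0,0,-0.12],0],[[0,0,-0.0005],[0,0,-0.24],0],[[0,0,-0.0007],[0,0,-0.36],0],[[0,0,-0.0009],[0,0,-0.48],0],[[0,0,-0.00115],[0,0,-0.6],0]]'

```text
clock: 8.25
position: [563.4, -60.4, 133.0]
ee_rot: [-179.8, -0.2, 96.5]
force: [-1.9, 2.6, -0.7]
grip_width: 45.0
```

>>> carry_out --series '[[[0,0,-0.0002],[0,0,-0.12],0],[[0,0,-0.0005],[0,0,-0.24],0],[[0,0,-0.0007],[0,0,-0.36],0],[[0,0,-0.0009],[0,0,-0.48],0],[[0,0,-0.00115],[0,0,-0.6],0]]'

```text
clock: 8.67
position: [562.8, -60.4, 134.0]
ee_rot: [-179.9, -0.3, 130.9]
force: [-2.6, 2.7, -0.3]
grip_width: 45.0
```

>>> carry_out --series '[[[0,0,-0.0002],[0,0,-0.12],0],[[0,0,-0.0005],[0,0,-0.24],0],[[0,0,-0.0007],[0,0,-0.36],0],[[0,0,-0.0009],[0,0,-0.48],0],[[0,0,-0.00115],[0,0,-0.6],0]]'

```text
clock: 9.08
position: [562.2, -61.2, 134.9]
ee_rot: [-180.0, -0.3, 165.2]
force: [-3.3, 1.5, -1.1]
grip_width: 44.5
```

>>> carry_out --series '[[[0,0,-0.0002],[0,0,-0.12],0],[[0,0,-0.0005],[0,0,-0.24],0],[[0,0,-0.0007],[0,0,-0.36],0],[[0,0,-0.0009],[0,0,-0.48],0],[[0,0,-0.00115],[0,0,-0.6],0]]'

```text
clock: 9.5
position: [562.4, -61.9, 136.1]
ee_rot: [179.9, -0.3, -160.4]
force: [-3.0, 0.4, -0.5]
grip_width: 45.0
```

```bash
python3 -c "
from rig import r
s=r.state();print(s['clock'],s['qpos'].round(1),s['position'],s['force'],s['ft_torque'])"
```

```text
9.5 [  9.2  30.3 -10.3 116.6   9.2  34.1 102.2] [562.42486054 -61.90342982 136.10264477] [-3.04560451  0.42801566 -0.52935606] [0.30198741 0.69600909 0.03236207]
```

>>> carry_out --series '[[[0,0,-0.0002],[0,0,-0.12],0],[[0,0,-0.0005],[0,0,-0.24],0],[[0,0,-0.0007],[0,0,-0.36],0],[[0,0,-0.0009],[0,0,-0.48],0],[[0,0,-0.00115],[0,0,-0.6],0]]'

```text
clock: 9.92
position: [562.7, -62.4, 137.2]
ee_rot: [179.8, -0.2, -126.1]
force: [-1.8, 0.2, -1.2]
grip_width: 44.9
```

>>> carry_out --series '[[[0,0,-0.0002],[0,0,-0.12],0],[[0,0,-0.0005],[0,0,-0.24],0],[[0,0,-0.0007],[0,0,-0.36],0],[[0,0,-0.0009],[0,0,-0.48],0],[[0,0,-0.00115],[0,0,-0.6],0]]'

```text
clock: 10.33
position: [563.7, -62.7, 138.7]
ee_rot: [179.9, -0.1, -91.7]
force: [-1.6, 0.4, -1.7]
grip_width: 45.0
```

```bash
python3 -c "
from rig import r
s=r.state();print(s['clock'],s['qpos'].round(1),s['position'],s['force'],s['ft_torque'])"
```

```text
10.3333 [ 23.   32.5 -29.4 115.8  25.4  38.1 155.3] [563.73157943 -62.6692833  138.65124863] [-1.62729001  0.4048693  -1.72160724] [ 0.14907319  0.50760571 -0.04223202]
```

344° done. Now a regrip: open, turn back 206° and close again.

>>> carry_out --series '[[[0,0,0],[0,0,0],80],[[0,0,0],[0,0,0],80],[[0,0,0],[0,0,0.12],80],[[0,0,0],[0,0,0.24],80],[[0,0,0],[0,0,0.36],80]]'

```text
clock: 10.75
position: [565.5, -62.3, 139.2]
ee_rot: [-179.9, 0.0, -113.1]
force: [-0.1, 0.1, 0.3]
grip_width: 68.6
```

>>> carry_out --series '[[[0,0,0],[0,0,0.12],80],[[0,0,0],[0,0,0.24],80],[[0,0,0],[0,0,0.36],80],[[0,0,0],[0,0,0.48],80],[[0,0,0],[0,0,0.6],80]]'

```text
clock: 11.17
position: [565.6, -62.1, 139.4]
ee_rot: [-179.9, 0.1, -147.5]
force: [-0.1, 0.2, -0.0]
grip_width: 68.3
```

>>> carry_out --series '[[[0,0,0],[0,0,0.12],80],[[0,0,0],[0,0,0.24],80],[[0,0,0],[0,0,0.36],80],[[0,0,0],[0,0,0.48],80],[[0,0,0],[0,0,0.6],80]]'

```text
clock: 11.58
position: [565.6, -62.0, 139.4]
ee_rot: [-180.0, 0.1, 178.2]
force: [-0.6, 0.5, 0.1]
grip_width: 68.4
```

>>> carry_out --series '[[[0,0,0],[0,0,0.12],80],[[0,0,0],[0,0,0.24],80],[[0,0,0],[0,0,0.36],80],[[0,0,0],[0,0,0.48],80],[[0,0,0],[0,0,0.6],80]]'

```text
clock: 12.0
position: [565.7, -61.9, 139.5]
ee_rot: [179.9, 0.1, 143.8]
force: [-0.0, 0.0, -0.5]
grip_width: 68.4
```

>>> carry_out --series '[[[0,0,0],[0,0,0.12],80],[[0,0,0],[0,0,0.24],80],[[0,0,0],[0,0,0.36],80],[[0,0,0],[0,0,0.48],80],[[0,0,0],[0,0,0.6],80]]'

```text
clock: 12.42
position: [565.8, -61.8, 139.5]
ee_rot: [179.9, 0.1, 109.4]
force: [0.1, -0.2, -0.3]
grip_width: 68.3
```

>>> carry_out --series '[[[0,0,0],[0,0,0.12],80],[[0,0,0],[0,0,0.24],80],[[0,0,0],[0,0,0.36],80],[[0,0,0],[0,0,0.48],80],[[0,0,0],[0,0,0.6],80]]'

```text
clock: 12.83
position: [565.8, -61.7, 139.6]
ee_rot: [179.9, -0.0, 75.1]
force: [0.3, 0.9, -0.5]
grip_width: 68.4
```

>>> carry_out --series '[[[0,0,0],[0,0,0.12],80],[[0,0,0],[0,0,0.24],80],[[0,0,0],[0,0,0.36],80],[[0,0,0],[0,0,0.36],80]]'

```text
clock: 13.17
position: [565.7, -61.5, 139.3]
ee_rot: [179.9, -0.0, 54.7]
force: [0.6, 0.2, 0.7]
grip_width: 68.6
```

>>> carry_out --series '[[[0,0,0],[0,0,0],0],[[0,0,0],[0,0,0],0],[[0,0,0],[0,0,0],0],[[0,0,0],[0,0,0],0],[[0,0,0],[0,0,0],0]]'

```text
clock: 13.58
position: [564.3, -61.1, 139.4]
ee_rot: [-179.9, -0.1, 55.0]
force: [-2.4, 2.2, 5.4]
grip_width: 45.0
```

```bash
python3 -c "
from rig import r
s=r.state();print(s['clock'],s['qpos'].round(1),s['position'],s['force'],s['ft_torque'])"
```

```text
13.5833 [-19.8  33.2  30.4 117.7 -28.1  36.3  -5.4] [564.33997978 -61.14481226 139.3543391 ] [-2.35741858  2.21974059  5.3627844 ] [ 0.41487367  0.46129925 -0.00714424]
```

>>> carry_out --series '[[[-0.0012,-0.0018,-0.0007],[0,0,0],0],[[-0.0012,-0.0018,-0.0012],[0,0,0],0]]'

```text
clock: 13.75
position: [562.8, -61.7, 140.1]
ee_rot: [180.0, -0.1, 55.0]
force: [-0.1, 0.6, -1.0]
grip_width: 45.5
```

>>> carry_out --series '[[[0,0,-0.0002],[0,0,-0.12],0],[[0,0,-0.0005],[0,0,-0.24],0],[[0,0,-0.0007],[0,0,-0.36],0],[[0,0,-0.0009],[0,0,-0.48],0],[[0,0,-0.00115],[0,0,-0.6],0]]'

```text
clock: 14.17
position: [563.0, -61.7, 141.1]
ee_rot: [179.9, -0.0, 89.7]
force: [0.2, 1.1, -0.8]
grip_width: 44.8
```

>>> carry_out --series '[[[0,0,-0.0002],[0,0,-0.12],0],[[0,0,-0.0005],[0,0,-0.24],0],[[0,0,-0.0007],[0,0,-0.36],0],[[0,0,-0.0009],[0,0,-0.48],0],[[0,0,-0.00115],[0,0,-0.6],0]]'

```text
clock: 14.58
position: [562.7, -61.7, 142.2]
ee_rot: [180.0, -0.0, 124.1]
force: [0.3, 1.3, -0.5]
grip_width: 45.1
```

>>> carry_out --series '[[[0,0,-0.0002],[0,0,-0.12],0],[[0,0,-0.0005],[0,0,-0.24],0],[[0,0,-0.0007],[0,0,-0.36],0],[[0,0,-0.0009],[0,0,-0.48],0],[[0,0,-0.00115],[0,0,-0.6],0]]'

```text
clock: 15.0
position: [562.7, -62.1, 143.4]
ee_rot: [180.0, 0.0, 158.4]
force: [0.4, 1.6, -1.0]
grip_width: 45.3
```

>>> carry_out --series '[[[0,0,-0.0002],[0,0,-0.12],0],[[0,0,-0.0005],[0,0,-0.24],0],[[0,0,-0.0007],[0,0,-0.36],0],[[0,0,-0.0009],[0,0,-0.48],0],[[0,0,-0.00115],[0,0,-0.6],0]]'

```text
clock: 15.42
position: [562.5, -62.4, 144.4]
ee_rot: [-180.0, 0.0, -167.2]
force: [-0.7, 0.7, -0.6]
grip_width: 45.5
```

>>> carry_out --series '[[[0,0,-0.0002],[0,0,-0.12],0],[[0,0,-0.0005],[0,0,-0.24],0],[[0,0,-0.0007],[0,0,-0.36],0],[[0,0,-0.0009],[0,0,-0.48],0],[[0,0,-0.00115],[0,0,-0.6],0]]'

```text
clock: 15.83
position: [562.5, -62.7, 145.6]
ee_rot: [-180.0, -0.0, -132.9]
force: [0.2, -0.1, -0.8]
grip_width: 45.6
```

>>> carry_out --series '[[[0,0,-0.0002],[0,0,-0.12],0],[[0,0,-0.0005],[0,0,-0.24],0],[[0,0,-0.0007],[0,0,-0.36],0],[[0,0,-0.0009],[0,0,-0.48],0],[[0,0,-0.00115],[0,0,-0.6],0]]'

```text
clock: 16.25
position: [562.6, -62.8, 146.7]
ee_rot: [-180.0, -0.0, -98.5]
force: [0.1, -1.1, -1.5]
grip_width: 45.0
```

```bash
python3 -c "
from rig import r
s=r.state();print(s['clock'],s['qpos'].round(1),s['position'],s['force'],s['ft_torque'])"
```

```text
16.25 [ 21.9  31.4 -27.6 115.8  23.1  38.1 150.7] [562.55952894 -62.80795033 146.71292258] [ 0.06966602 -1.09136584 -1.54764467] [ 0.05771948  0.01159764 -0.01034472]
```

>>> carry_out --series '[[[0,0,-0.001],[0,0,-0.1],0],[[0,0,-0.003],[0,0,-0.15],0],[[0,0,-0.005],[0,0,-0.2],0],[[0,0,-0.007],[0,0,-0.2],0]]'

```text
clock: 16.58
position: [561.3, -64.0, 150.6]
ee_rot: [179.9, 0.0, -87.4]
force: [7.3, -1.3, -31.3]
grip_width: 45.1
```

It is still engaged (31 N on the lift), so I'll back off, regrip and turn further.

>>> carry_out --series '[[[0,0,0.005],[0,0,0],0],[[0,0,0.005],[0,0,0],0]]'

```text
clock: 16.75
position: [562.3, -62.6, 148.2]
ee_rot: [179.9, -0.0, -87.4]
force: [0.1, -0.1, -0.7]
grip_width: 44.9
```

>>> carry_out --series '[[[0,0,0],[0,0,0],80],[[0,0,0],[0,0,0],80],[[0,0,0],[0,0,0.12],80],[[0,0,0],[0,0,0.24],80],[[0,0,0],[0,0,0.36],80]]'

```text
clock: 17.17
position: [563.2, -61.7, 149.7]
ee_rot: [-179.9, 0.0, -108.3]
force: [-0.2, 0.6, -0.3]
grip_width: 68.1
```

>>> carry_out --series '[[[0,0,0],[0,0,0.12],80],[[0,0,0],[0,0,0.24],80],[[0,0,0],[0,0,0.36],80],[[0,0,0],[0,0,0.48],80],[[0,0,0],[0,0,0.6],80]]'

```text
clock: 17.58
position: [563.2, -61.5, 149.8]
ee_rot: [-179.9, 0.1, -142.7]
force: [0.4, 0.9, -0.3]
grip_width: 68.0
```

>>> carry_out --series '[[[0,0,0],[0,0,0.12],80],[[0,0,0],[0,0,0.24],80],[[0,0,0],[0,0,0.36],80],[[0,0,0],[0,0,0.48],80],[[0,0,0],[0,0,0.6],80]]'

```text
clock: 18.0
position: [563.2, -61.4, 149.8]
ee_rot: [180.0, 0.1, -177.0]
force: [0.2, -0.0, -0.1]
grip_width: 68.2
```

>>> carry_out --series '[[[0,0,0],[0,0,0.12],80],[[0,0,0],[0,0,0.24],80],[[0,0,0],[0,0,0.36],80],[[0,0,0],[0,0,0.48],80],[[0,0,0],[0,0,0.6],80]]'

```text
clock: 18.42
position: [563.2, -61.3, 149.7]
ee_rot: [179.9, 0.1, 148.6]
force: [-0.2, -0.1, 0.5]
grip_width: 68.2
```

Run:
```python
from h import *
s=r.state();print(s['clock'],s['qpos'].round(1),s['dq'].round(1),s['position'],s['ee_rot'],s['force'])
im=r.get_image("scene")[:,:,::-1];cv2.imwrite("pics/s3.png",cv2.resize(im[150:300,170:370],(800,600),interpolation=cv2.INTER_CUBIC))
```

```text
18.4167 [ -1.   28.9   3.5 116.7  -3.1  34.4  63.3] [-17.1   0.4  23.3   0.8 -19.8  -0.3 -62.1] [563.23661691 -61.26674742 149.74392113] [1.79924739e+02 6.82740128e-02 1.48616607e+02] [-0.20019591 -0.11336724  0.45717531]
```

View pics/s3.png

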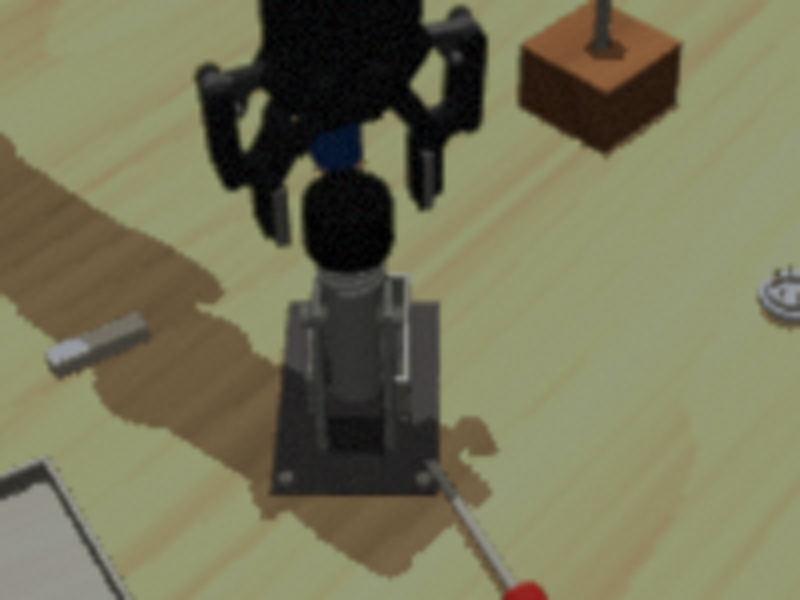

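The cap is about 17 mm up, nearly free. I'll regrip 5 mm lower and turn on.

>>> carry_out --series '[[[0,0,0.005],[0,0,0],80],[[0,0,0.005],[0,0,0],0],[[0,0,0.005],[0,0,0],0],[[0,0,0.005],[0,0,0],0],[[0,0,0.005],[0,0,0],0]]' --squeeze 50

```text
clock: 18.88
position: [562.6, -61.8, 144.0]
ee_rot: [180.0, -0.0, 149.0]
force: [-0.5, 1.0, 1.0]
grip_width: 45.0
```

>>> carry_out --series '[[[0,0,0],[0,0,0],0],[[0,0,-0.001],[0,0,-0.12],0],[[0,0,-0.0025],[0,0,-0.24],0],[[0,0,-0.003],[0,0,-0.36],0],[[0,0,-0.0035],[0,0,-0.48],0]]'

```text
clock: 19.3
position: [562.7, -62.2, 147.3]
ee_rot: [-180.0, 0.0, 176.8]
force: [0.1, -0.2, -0.5]
grip_width: 44.7
```

>>> carry_out --series '[[[0,0,-0.0002],[0,0,-0.12],0],[[0,0,-0.0005],[0,0,-0.24],0],[[0,0,-0.0007],[0,0,-0.36],0],[[0,0,-0.0009],[0,0,-0.48],0],[[0,0,-0.00115],[0,0,-0.6],0]]'

```text
clock: 19.72
position: [562.8, -62.4, 148.4]
ee_rot: [-180.0, 0.0, -148.9]
force: [0.6, -0.5, -1.1]
grip_width: 44.8
```

>>> carry_out --series '[[[0,0,-0.001],[0,0,-0.12],0],[[0,0,-0.0015],[0,0,-0.24],0],[[0,0,-0.002],[0,0,-0.36],0],[[0,0,-0.0025],[0,0,-0.48],0],[[0,0,-0.003],[0,0,-0.48],0]]'

```text
clock: 20.13
position: [562.7, -62.2, 151.3]
ee_rot: [180.0, 0.1, -121.6]
force: [0.1, 1.1, -1.2]
grip_width: 44.8
```

>>> carry_out --series '[[[0,0,-0.002],[0,0,-0.05],0],[[0,0,-0.004],[0,0,-0.1],0],[[0,0,-0.006],[0,0,-0.1],0],[[0,0,-0.008],[0,0,-0.1],0]]'

```text
clock: 20.47
position: [562.4, -62.3, 159.5]
ee_rot: [180.0, -0.0, -116.2]
force: [-0.2, -0.2, -0.3]
grip_width: 45.2
```

The cap is free. Lifting it and carrying it over to the dish.

>>> carry_out --series '[[[0,0,-0.03],[0,0,0],0],[[0,0,-0.055],[0,0,0],0],[[0.035,-0.003,-0.055],[0,0,0],0],[[0.07,-0.006,-0.055],[0,0,0],0],[[0.105,-0.009,-0.055],[0,0,0],0]]'

```text
clock: 20.88
position: [524.7, -160.9, 215.4]
ee_rot: [-179.9, 0.0, -116.0]
force: [0.5, -0.9, -1.2]
grip_width: 44.7
```

>>> carry_out --series '[[[0.035,-0.003,0],[0,0,0],0],[[0.07,-0.006,0],[0,0,0],0],[[0.1,-0.009,0.01],[0,0,0],0],[[0.111,-0.0095,0.045],[0,0,0],0],[[0.111,-0.0095,0.08],[0,0,0],0]]'

```text
clock: 21.3
position: [483.9, -270.2, 135.1]
ee_rot: [-179.7, -0.2, -116.6]
force: [0.7, -0.6, -0.6]
grip_width: 44.7
```

>>> carry_out --series '[[[0,0,0.035],[0,0,0],0],[[0,0,0.065],[0,0,0],0],[[0,0,0.09],[0,0,0],0],[[0,0,0.105],[0,0,0],0],[[0,0,0.105],[0,0,0],0]]'

```text
clock: 21.72
position: [482.5, -263.4, 26.5]
ee_rot: [179.7, -0.0, -116.1]
force: [-0.6, 0.1, -0.1]
grip_width: 44.8
```

Run:
```python
from h import *
s=r.state();print(s['clock'],s['position'],s['ee_rot'],s['force'])
im=r.get_image("scene")[:,:,::-1];cv2.imwrite("pics/s4.png",im)
print(proj("scene",[484,-264,20]))
cv2.imwrite("pics/s4c.png",cv2.resize(im[230:350,90:250],(800,600),interpolation=cv2.INTER_CUBIC))
```

```text
21.7167 [ 482.51091681 -263.35452527   26.51069325] [ 1.79652855e+02 -4.18081275e-02 -1.16085196e+02] [-0.63073232  0.103646   -0.07410269]
[165.54334786 292.74922417]
```

View pics/s4c.png

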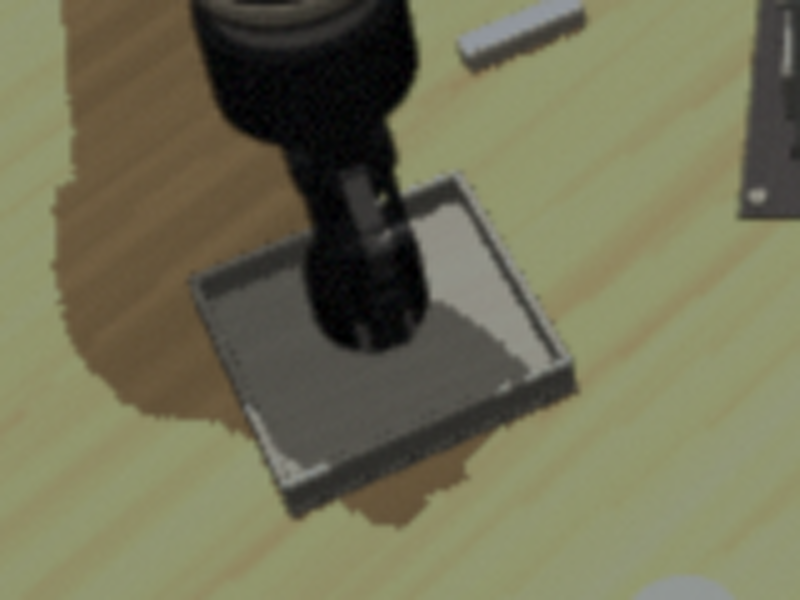

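The cap hangs inside the dish at about crop (365,300), clear of the walls. Lowering it gently.

>>> carry_out --series '[[[0,0,0.003],[0,0,0],0],[[0,0,0.006],[0,0,0],0],[[0,0,0.009],[0,0,0],0],[[0,0,0.012],[0,0,0],0],[[0,0,0.012],[0,0,0],0]]'

```text
clock: 22.18
position: [484.6, -264.4, 17.7]
ee_rot: [-180.0, -0.0, -116.0]
force: [0.7, -0.9, -1.1]
grip_width: 44.5
```

>>> carry_out --series '[[[0,0,0.001],[0,0,0],0],[[0,0,0.002],[0,0,0],0],[[0,0,0.002],[0,0,0],0]]'

```text
clock: 22.43
position: [484.6, -264.3, 15.5]
ee_rot: [-180.0, -0.0, -116.0]
force: [0.4, 0.8, -1.1]
grip_width: 45.0
```

>>> carry_out --series '[[[0,0,0.0015],[0,0,0],0],[[0,0,0.003],[0,0,0],0],[[0,0,0.003],[0,0,0],0]]'

```text
clock: 22.68
position: [484.4, -264.2, 12.2]
ee_rot: [180.0, -0.0, -116.0]
force: [0.1, 0.3, -0.3]
grip_width: 44.9
```

>>> carry_out --series '[[[0,0,0.001],[0,0,0],0],[[0,0,0.002],[0,0,0],0],[[0,0,0.002],[0,0,0],0]]'

```text
clock: 22.93
position: [484.5, -264.2, 10.3]
ee_rot: [180.0, 0.0, -116.0]
force: [-0.3, -0.1, -0.2]
grip_width: 44.8
```

>>> carry_out --series '[[[0,0,0.001],[0,0,0],0],[[0,0,0.002],[0,0,0],0],[[0,0,0.002],[0,0,0],0]]'

```text
clock: 23.18
position: [484.7, -264.3, 8.6]
ee_rot: [-180.0, -0.0, -116.0]
force: [0.1, 0.5, 0.2]
grip_width: 44.8
```

>>> carry_out --series '[[[0,0,0.001],[0,0,0],0],[[0,0,0.002],[0,0,0],0],[[0,0,0.002],[0,0,0],0]]'

```text
clock: 23.43
position: [484.7, -264.3, 8.5]
ee_rot: [-180.0, -0.1, -116.0]
force: [-4.1, 0.8, 18.7]
grip_width: 44.6
```

Contact made. I'll relax slightly, release and rise.

>>> carry_out --series '[[[0,0,-0.0015],[0,0,0],0],[[0,0,-0.0015],[0,0,0],60],[[0,0,-0.0015],[0,0,0],72],[[0,0,-0.0015],[0,0,0],72],[[0,0,-0.0015],[0,0,0],72]]'

```text
clock: 23.85
position: [484.5, -264.2, 7.7]
ee_rot: [180.0, 0.0, -116.0]
force: [-0.2, 0.3, -0.4]
grip_width: 61.7
```

>>> carry_out --series '[[[0,0,-0.01],[0,0,0],72],[[0,0,-0.03],[0,0,0],72],[[0,0,-0.07],[0,0,0],72],[[0,0,-0.11],[0,0,0],72],[[0,0,-0.15],[0,0,0],72]]'

```text
clock: 24.27
position: [483.9, -263.9, 159.7]
ee_rot: [179.9, 0.0, -116.0]
force: [1.3, -1.9, -0.1]
grip_width: 61.6
```

Run:
```python
from h import *
s=r.state();print(s['clock'],s['qpos'].round(1),s['position'],s['ee_rot'],s['force'],s['grip_width'])
im=r.get_image("scene")[:,:,::-1];cv2.imwrite("pics/s5.png",im)
a=cv2.resize(im[230:350,90:250],(400,300));b=cv2.resize(im[150:300,170:370],(400,300))
cv2.imwrite("pics/s5c.png",np.hstack([a,b]))
```

```text
24.2667 [ 41.3  28.7 -23.5 117.3  18.2  37.6 159.8] [ 483.87232855 -263.89029992  159.70415816] [ 1.79910188e+02  1.28872706e-02 -1.15970577e+02] [ 1.31130029 -1.85501998 -0.10144336] 61.56944418073648
```

View pics/s5c.png

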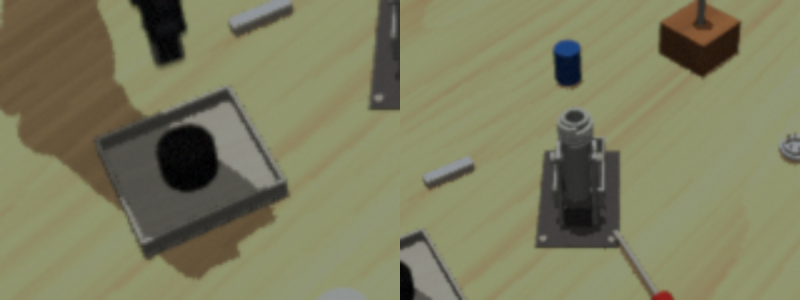

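The left crop shows the cap standing upright in the dish; the right crop shows the bare tube mouth. Next I'll close the fingers, go to the tray side of the tube and turn the tool to yaw 127.3°.

>>> carry_out --series '[[[-0.02,0.005,-0.03],[0,0,0.12],0],[[-0.06,0.015,-0.04],[0,0,0.24],0],[[-0.1,0.025,-0.05],[0,0,0.36],0],[[-0.14,0.035,-0.05],[0,0,0.48],0],[[-0.18,0.045,-0.05],[0,0,0.6],0]]'

```text
clock: 24.73
position: [523.4, -82.0, 209.6]
ee_rot: [-179.9, 0.1, -150.8]
force: [0.1, 0.2, 0.3]
grip_width: 1.1
```

>>> carry_out --series '[[[0,0,0],[0,0,0.12],0],[[0,0,0],[0,0,0.24],0],[[0,0,0],[0,0,0.36],0],[[0,0,0],[0,0,0.48],0],[[0,0,0],[0,0,0.6],0]]'

```text
clock: 25.15
position: [522.6, -83.0, 208.5]
ee_rot: [180.0, 0.0, 175.0]
force: [-0.2, 0.7, 0.4]
grip_width: -0.2
```

>>> carry_out --series '[[[0,0,0],[0,0,0.12],0],[[0,0,0],[0,0,0.24],0],[[0,0,0],[0,0,0.36],0],[[0,0,0],[0,0,0.48],0],[[0,0,0],[0,0,0.6],0]]'

```text
clock: 25.57
position: [522.6, -83.1, 208.4]
ee_rot: [180.0, -0.0, 140.6]
force: [-0.2, 0.4, -0.4]
grip_width: 0.1
```

>>> carry_out --series '[[[0,0,0],[0,0,0.12],0],[[0,0,0],[0,0,0.237],0],[[0,0,0],[0,0,0.237],0]]'

```text
clock: 25.82
position: [522.6, -83.0, 208.3]
ee_rot: [-180.0, -0.0, 127.2]
force: [-1.0, 0.4, 0.3]
grip_width: -0.1
```

>>> carry_out --series '[[[0.02,0.022,0],[0,0,0],0],[[0.0375,0.045,0.01],[0,0,0],0],[[0.0375,0.045,0.045],[0,0,0],0],[[0.0375,0.045,0.073],[0,0,0],0],[[0.0375,0.045,0.073],[0,0,0],0]]'

```text
clock: 26.23
position: [532.3, -25.1, 131.1]
ee_rot: [-179.6, -0.4, 127.6]
force: [0.1, -0.4, -0.5]
grip_width: 0.2
```

>>> carry_out --series '[[[-0.006,0,0],[0,0,0],0],[[-0.012,0,0],[0,0,0],0],[[-0.018,0,0],[0,0,0],0],[[-0.022,0,0],[0,0,0],0],[[-0.026,0,0],[0,0,0],0]]'

```text
clock: 26.65
position: [549.9, -44.0, 136.9]
ee_rot: [-180.0, -0.4, 127.4]
force: [-7.1, 8.9, 9.2]
grip_width: 0.0
```

>>> carry_out --series '[[[-0.003,0,0],[0,0,0],0],[[-0.006,0,0],[0,0,0],0],[[-0.009,0,0],[0,0,0],0],[[-0.012,0,0],[0,0,0],0]]'

```text
clock: 26.98
position: [557.6, -54.0, 137.1]
ee_rot: [180.0, -0.3, 127.4]
force: [-4.8, 6.2, 6.1]
grip_width: 0.1
```

>>> carry_out --series '[[[-0.002,0,0],[0,0,0],0],[[-0.004,0,0],[0,0,0],0],[[-0.006,0,0],[0,0,0],0]]'

```text
clock: 27.23
position: [561.3, -58.9, 136.7]
ee_rot: [180.0, -0.3, 127.4]
force: [-4.1, 6.6, 3.8]
grip_width: 0.1
```

>>> carry_out --series '[[[-0.002,0,0],[0,0,0],0],[[-0.004,0,0],[0,0,0],0]]'

```text
clock: 27.4
position: [563.4, -61.7, 136.3]
ee_rot: [-180.0, -0.3, 127.4]
force: [-3.6, 7.9, 0.1]
grip_width: 0.0
```

>>> carry_out --series '[[[-0.002,0,0],[0,0,0],0],[[-0.004,0,0],[0,0,0],0]]'

```text
clock: 27.57
position: [564.3, -63.0, 135.9]
ee_rot: [-179.9, -0.5, 127.4]
force: [-7.3, 12.4, 4.2]
grip_width: 0.1
```

>>> carry_out --series '[[[-0.002,0,0],[0,0,0],0],[[-0.003,0,0],[0,0,0],0],[[-0.003,0,0],[0,0,0],0]]'

```text
clock: 27.82
position: [564.4, -63.1, 135.9]
ee_rot: [-179.8, -0.8, 127.5]
force: [-9.3, 12.3, 6.2]
grip_width: 0.4
```

>>> carry_out --series '[[[-0.002,0,0],[0,0,0],0],[[-0.003,0,0],[0,0,0],0],[[-0.003,0,0],[0,0,0],0]]'

```text
clock: 28.07
position: [564.4, -63.2, 135.8]
ee_rot: [-179.7, -1.1, 127.6]
force: [-11.4, 16.4, 10.5]
grip_width: 0.0
```

The tube is at its stop: 22 N and no further motion. Backing off, rising and going to the rod.

>>> carry_out --series '[[[0.02,0,0],[0,0,0],0],[[0.035,0,0],[0,0,0],0],[[0.035,0,-0.04],[0,0,0],0],[[0.035,0,-0.08],[0,0,0],40],[[0.06,0.013,-0.1],[0,0,0],80]]'

```text
clock: 28.48
position: [548.8, -23.9, 240.6]
ee_rot: [179.7, 0.6, 126.7]
force: [2.1, -0.6, 0.2]
grip_width: 23.1
```

>>> carry_out --series '[[[0.035,0.018,0],[0,0,0],80],[[0.07,0.037,0],[0,0,0],80],[[0.105,0.055,0],[0,0,0],80],[[0.14,0.074,0],[0,0,0],80],[[0.175,0.092,0],[0,0,0],80]]'

```text
clock: 28.9
position: [513.2, 179.2, 236.9]
ee_rot: [179.8, 0.1, 127.2]
force: [0.9, -0.4, 0.1]
grip_width: 68.1
```

>>> carry_out --series '[[[0.035,0.018,0],[0,0,0],80],[[0.07,0.037,0],[0,0,0],80],[[0.08,0.042,0],[0,0,0],80],[[0.08,0.042,0],[0,0,0],80],[[0.08,0.042,0],[0,0,0],80]]'

```text
clock: 29.32
position: [497.9, 267.3, 236.1]
ee_rot: [179.9, 0.1, 127.4]
force: [0.0, -0.9, -0.9]
grip_width: 68.2
```

```bash
cat > look2.py <<'E'
from h import *
np.set_printoptions(precision=1,suppress=True)
s=r.state();print(s["clock"],s["qpos"],s["dq"],s["position"],s["ee_rot"])
im=r.get_image("wrist")[:,:,::-1].copy();cv2.imwrite("pics/w3.png",im)
cv2.imwrite("pics/t3.png",r.get_image("top")[:,:,::-1]);cv2.imwrite("pics/s6.png",r.get_image("scene")[:,:,::-1])
T=wT(s);p=proj("wrist",[497,267.5,170],T);print(p,proj("wrist",[507,267.5,170],T)-p)
E
python3 look2.py
python3 - <<'E'
import cv2,numpy as np
w=cv2.imread("pics/w3.png");t=cv2.imread("pics/t3.png");s=cv2.imread("pics/s6.png")
f=lambda i,g:cv2.resize(np.clip(i*g,0,255).astype('uint8'),(400,300))
cv2.imwrite("pics/c3.png",np.vstack([np.hstack([f(w,1.6),f(w[120:300,160:400],1.6)]),np.hstack([f(t[187:262,240:340],2.),f(s[185:260,210:310],1.6)])]))
E
```

```text
29.3167 [-33.   22.    0.2 112.9  -0.   45.    4.6] [ 1.9 -0.2  2.2  1.3  0.2  0.1 -0.1] [497.9 267.3 236.1] [179.9   0.1 127.4]
[272.4 226.1] [12.7  9.1]
```

View pics/c3.png

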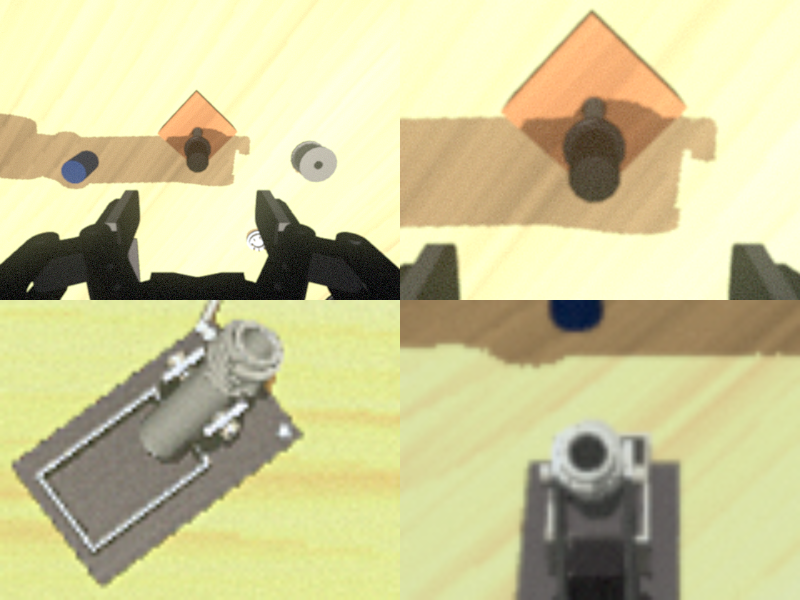

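Wrist view: the handle top is at full-image (277,227), about 2 mm off in tool y. Tube: the mouth is at top pixel (305.5,198) and scene pixel (257,223). I'll triangulate the mouth and grip the rod.

>>> carry_out --series '[[[0,0.0015,0.035],[0,0,0],80],[[0,0.0015,0.07],[0,0,0],80],[[0,0.0015,0.098],[0,0,0],80],[[0,0.0015,0.1],[0,0,0],80],[[0,0.0015,0.1],[0,0,0],50]]' --squeeze 70

```text
clock: 29.88
position: [497.9, 265.8, 133.9]
ee_rot: [-179.8, 0.0, 127.2]
force: [-0.1, -0.7, -0.4]
grip_width: 57.7
```

>>> carry_out --series '[[[0,0,0],[0,0,0],0],[[0,0,0],[0,0,0],0],[[0,0,0],[0,0,0],0],[[0,0,0],[0,0,0],0],[[0,0,0],[0,0,0],0]]'

```text
clock: 30.3
position: [499.2, 268.4, 137.1]
ee_rot: [179.9, 0.0, 127.3]
force: [-1.3, -0.2, 6.3]
grip_width: 18.4
```

Run:
```python
from h import *
np.set_printoptions(precision=1,suppress=True)
print("mouth",tri(ray("top",305.5,197.75),ray("scene",256.75,222.75)),plane("top",305.5,197.75,137.5),plane("scene",256.75,222.75,137.5))
s=r.state();print(s["position"],s["ee_rot"],s["force"],s["grip_width"])
```

```text
mouth (array([582. , -89.8, 139.6]), np.float64(2.3360470681852914)) [581.6 -90.8 137.5] [581.2 -87.2 137.5]
[499.2 268.4 137.1] [179.9   0.  127.3] [-1.3 -0.2  6.3] 18.438219751237884
```

Mouth triangulated at (582,-90,140), against (583,-88,137.5) predicted. Lifting the rod and carrying it over.

>>> carry_out --series '[[[0,0,-0.015],[0,0,0],0],[[0,0,-0.045],[0,0,0],0],[[0,0,-0.08],[0,0,0],0],[[0,0,-0.115],[0,0,0],0],[[0,0,-0.15],[0,0,0],0]]'

```text
clock: 30.72
position: [498.0, 268.0, 287.6]
ee_rot: [179.9, 0.0, 127.3]
force: [0.2, 0.1, -0.4]
grip_width: 18.1
```

>>> carry_out --series '[[[-0.028,-0.01,0],[0,0,0],0],[[-0.056,-0.02,0],[0,0,0],0],[[-0.084,-0.03,0],[0,0,0],0],[[-0.112,-0.04,0],[0,0,0],0],[[-0.139,-0.05,0],[0,0,0],0]]'

```text
clock: 31.13
position: [543.1, 125.8, 286.3]
ee_rot: [179.9, 0.0, 127.3]
force: [0.5, 0.6, -0.6]
grip_width: 18.3
```

>>> carry_out --series '[[[-0.028,-0.01,0],[0,0,0],0],[[-0.056,-0.02,0],[0,0,0],0],[[-0.084,-0.03,0],[0,0,0],0],[[-0.112,-0.04,0],[0,0,0],0],[[-0.139,-0.05,0],[0,0,0],0]]'

```text
clock: 31.55
position: [587.6, -15.1, 286.2]
ee_rot: [179.9, 0.1, 127.3]
force: [-0.4, -0.4, -0.5]
grip_width: 18.3
```

>>> carry_out --series '[[[-0.028,-0.01,0],[0,0.12,0],0],[[-0.056,-0.02,0],[0,0.24,0],0],[[-0.084,-0.03,0],[0,0.36,0],0],[[-0.112,-0.04,0],[0,0.48,0],0],[[-0.139,-0.05,0],[0,0.6,0],0]]'

```text
clock: 31.97
position: [632.7, -157.0, 287.3]
ee_rot: [179.8, -34.5, 127.4]
force: [0.3, -0.0, -1.1]
grip_width: 18.3
```

>>> carry_out --series '[[[0,0,0],[0,0.011,0],0],[[0,0,0],[0,0.011,0],0],[[0,0,0],[0,0.011,0],0]]'

```text
clock: 32.22
position: [631.9, -154.6, 284.8]
ee_rot: [180.0, -35.0, 127.3]
force: [0.1, 1.2, 0.1]
grip_width: 18.3
```

```bash
cat > chk.py <<'E'
from h import *
from scipy.spatial.transform import Rotation as R
np.set_printoptions(precision=1,suppress=True)
s=r.state();print(s["clock"],s["qpos"],s["dq"],s["position"],s["ee_rot"],s["force"],s["grip_width"])
M=R.from_euler("xyz",s["ee_rot"],degrees=True).as_matrix()
mouth=np.array([582.8,-88.8,138]);z=-np.array([.3476,-.4563,.8192])
print("toolz",M[:,2].round(3),"want",z); tip=s["position"]+M[:,2]*129
print("tip",tip,"tip to mouth in tool axes",M.T@(mouth-tip))
E
python3 chk.py
```

```text
32.2167 [ 17.5  39.5   1.8  81.5 -19.7  89.5  62.1] [-2.3 -2.8 -2.   0.9 -0.2 -0.  -0. ] [ 631.9 -154.6  284.8] [180.  -35.  127.3] [0.1 1.2 0.1] 18.309223133836625
toolz [-0.3  0.5 -0.8] want [-0.3  0.5 -0.8]
tip [587.1 -95.6 179.1] tip to mouth in tool axes [-17.    0.7  38.3]
```

Reach and tilt are fine. I'll line up about 12 mm above the mouth and check by picture.

>>> carry_out --series '[[[-0.009,0,0],[0,0,0],0],[[-0.017,0.0007,0.008],[0,0,0],0],[[-0.017,0.0007,0.017],[0,0,0],0],[[-0.017,0.0007,0.026],[0,0,0],0],[[-0.017,0.0007,0.026],[0,0,0],0]]'

```text
clock: 32.63
position: [629.8, -150.4, 252.6]
ee_rot: [-179.9, -35.2, 127.4]
force: [-0.2, 0.4, -0.6]
grip_width: 18.5
```

```bash
cat >> chk.py <<'E'
t=r.get_image("top")[:,:,::-1];q=r.get_image("scene")[:,:,::-1]
f=lambda i,g:cv2.resize(np.clip(i*g,0,255).astype('uint8'),(800,300) if 0 else (400,400),interpolation=cv2.INTER_CUBIC)
cv2.imwrite("pics/c4.png",np.hstack([f(t[160:240,265:345],2.2),f(q[170:250,215:295],1.7)]))
print(proj("top",tip),proj("scene",tip),proj("top",mouth),proj("scene",mouth))
E
python3 chk.py
```

```text
32.6333 [ 17.3  40.9   1.6  83.3 -19.7  86.6  62.9] [ 0.4 -0.1  0.3 -2.1  0.   1.5 -0.3] [ 629.8 -150.4  252.6] [-179.9  -35.2  127.4] [-0.2  0.4 -0.6] 18.501730412336745
toolz [-0.4  0.5 -0.8] want [-0.3  0.5 -0.8]
tip [584.4 -91.4 147.2] tip to mouth in tool axes [-2.9  0.3  9.3]
[306.1 195.5] [256.5 220.9] [304.6 197.1] [256.8 223.3]
```

View pics/c4.png

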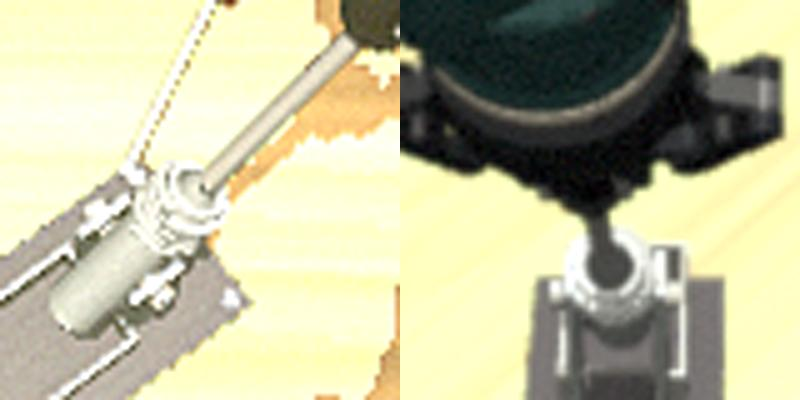

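Top crop: the rod tip is at (208,190) and the bore centre at about (192,194), so the rod needs to go about 2.5 mm along +y of the tool. In the scene crop the bore is at (613,263), which agrees. Correcting and entering slowly.

>>> carry_out --series '[[[-0.002,0.0025,0],[0,0,0],0],[[-0.002,0.0025,0.004],[0,0,0],0],[[-0.002,0.0025,0.008],[0,0,0],0],[[-0.002,0.0025,0.013],[0,0,0],0],[[-0.002,0.0025,0.018],[0,0,0],0]]'

```text
clock: 33.15
position: [628.2, -144.6, 237.7]
ee_rot: [-180.0, -35.0, 127.3]
force: [-0.9, 0.5, -1.0]
grip_width: 18.2
```

>>> carry_out --series '[[[0,0,0.005],[0,0,0],0],[[0,0,0.01],[0,0,0],0],[[0,0,0.01],[0,0,0],0]]'

```text
clock: 33.4
position: [624.0, -139.3, 228.9]
ee_rot: [-179.9, -35.1, 127.3]
force: [-0.3, 0.0, -1.3]
grip_width: 18.4
```

```bash
python3 chk.py
```

```text
33.4 [ 16.8  41.4   1.4  85.8 -20.   83.4  63.3] [ 0.2 -0.3  0.2 -1.3  0.1  0.9 -0.1] [ 624.  -139.3  228.9] [-179.9  -35.1  127.3] [-0.3  0.  -1.3] 18.406691065045944
toolz [-0.3  0.5 -0.8] want [-0.3  0.5 -0.8]
tip [578.8 -80.3 123.4] tip to mouth in tool axes [  0.9  -2.  -17.2]
[300.1 200.3] [258.2 225.6] [304.6 197.1] [256.8 223.3]
```

It is inside the bore with no force. Going deeper.

>>> carry_out --series '[[[0,0,0.01],[0,0,0],0],[[0,0,0.02],[0,0,0],0],[[0,0,0.03],[0,0,0],0],[[0,0,0.04],[0,0,0],0],[[0,0,0.05],[0,0,0],0]]'

```text
clock: 33.92
position: [606.8, -116.6, 187.8]
ee_rot: [-180.0, -35.1, 127.3]
force: [-0.4, 0.2, -0.6]
grip_width: 17.9
```

>>> carry_out --series '[[[0,0,0.005],[0,0,0],0],[[0,0,0.01],[0,0,0],0],[[0,0,0.015],[0,0,0],0],[[0,0,0.02],[0,0,0],0],[[0,0,0.02],[0,0,0],0]]'

```text
clock: 34.33
position: [600.7, -108.4, 172.3]
ee_rot: [180.0, -35.0, 127.3]
force: [-0.4, -1.0, 0.4]
grip_width: 18.7
```

>>> carry_out --series '[[[0,0,0.003],[0,0,0],0],[[0,0,0.006],[0,0,0],0],[[0,0,0.009],[0,0,0],0],[[0,0,0.012],[0,0,0],0],[[0,0,0.015],[0,0,0],0]]'

```text
clock: 34.75
position: [595.6, -101.4, 160.2]
ee_rot: [180.0, -35.0, 127.3]
force: [-0.1, -2.0, 0.5]
grip_width: 18.1
```

```bash
python3 chk.py
```

```text
34.75 [ 15.3  42.8   0.3  94.  -21.4  73.5  64.6] [-0.5  1.  -0.5  3.9 -5.3 -6.4  0.6] [ 595.6 -101.4  160.2] [180.  -35.  127.3] [-0.1 -2.   0.5] 18.12523663128874
toolz [-0.3  0.5 -0.8] want [-0.3  0.5 -0.8]
tip [550.9 -42.6  54.5] tip to mouth in tool axes [   1.9   -2.6 -100.6]
[281.5 218. ] [260.4 234. ] [304.6 197.1] [256.8 223.3]
```

>>> carry_out --series '[[[0,0,0.003],[0,0,0],0],[[0,0,0.006],[0,0,0],0],[[0,0,0.009],[0,0,0],0],[[0,0,0.012],[0,0,0],0],[[0,0,0.012],[0,0,0],0]]'

```text
clock: 35.27
position: [590.8, -95.1, 149.8]
ee_rot: [-180.0, -35.1, 127.3]
force: [1.1, 2.4, -2.3]
grip_width: 18.3
```

>>> carry_out --series '[[[0,0,0.002],[0,0,0],0],[[0,0,0.004],[0,0,0],0],[[0,0,0.006],[0,0,0],0],[[0,0,0.006],[0,0,0],0]]'

```text
clock: 35.6
position: [589.3, -93.3, 145.6]
ee_rot: [180.0, -35.0, 127.3]
force: [2.2, -0.3, 0.0]
grip_width: 18.3
```

>>> carry_out --series '[[[0,0,0.001],[0,0,0],0],[[0,0,0.002],[0,0,0],0],[[0,0,0.003],[0,0,0],0]]'

```text
clock: 35.85
position: [589.3, -93.2, 145.4]
ee_rot: [179.9, -34.9, 127.3]
force: [3.2, -4.8, 14.1]
grip_width: 18.4
```

```bash
python3 chk.py
```

```text
35.85 [ 15.   43.3   0.1  95.6 -21.8  71.3  65. ] [-0.1 -0.   0.2  0.2 -0.1 -0.6  0.3] [589.3 -93.2 145.4] [179.9 -34.9 127.3] [ 3.2 -4.8 14.1] 18.355960240532674
toolz [-0.3  0.5 -0.8] want [-0.3  0.5 -0.8]
tip [544.8 -34.4  39.7] tip to mouth in tool axes [   1.9   -2.5 -118.6]
[277.8 221.6] [260.7 235.7] [304.6 197.1] [256.8 223.3]
```

The collar is seated (depth 118.6 mm, 15 N). Releasing and backing away along the rod.

>>> carry_out --series '[[[0,0,-0.002],[0,0,0],0],[[0,0,-0.002],[0,0,0],60],[[0,0,-0.002],[0,0,0],60],[[0,0,-0.002],[0,0,0],60],[[0,0,-0.002],[0,0,0],60]]'

```text
clock: 36.37
position: [587.7, -92.8, 144.1]
ee_rot: [-179.9, -35.1, 127.3]
force: [-0.1, 0.4, -0.5]
grip_width: 51.4
```

>>> carry_out --series '[[[0,0,-0.01],[0,0,0],60],[[0,0,-0.04],[0,0,0],60],[[0,0,-0.08],[0,0,0],60],[[0,0,-0.12],[0,0,0],60],[[0,0,-0.16],[0,0,0],60]]'

```text
clock: 36.78
position: [644.5, -166.8, 277.8]
ee_rot: [-179.9, -35.0, 127.3]
force: [1.4, 0.1, -1.6]
grip_width: 51.0
```

>>> carry_out --series '[[[0,0,-0.04],[0,0,0],60],[[0,0,-0.08],[0,0,0],60],[[0,0,-0.1],[0,0,0],60],[[0,0,-0.1],[0,0,0],60]]'

```text
clock: 37.12
position: [681.4, -215.5, 362.5]
ee_rot: [179.8, -34.4, 127.3]
force: [-0.7, -0.0, -0.3]
grip_width: 51.2
```

Run:
```python
from h import *
s=r.state();print(s["clock"],s["position"],s["force"],s["grip_width"])
t=r.get_image("top")[:,:,::-1];q=r.get_image("scene")[:,:,::-1]
f=lambda i,g,w,h:cv2.resize(np.clip(i*g,0,255).astype('uint8'),(w,h),interpolation=cv2.INTER_CUBIC)
a=np.vstack([f(t[180:270,230:320],2.2,400,400),f(t[130:298,180:420],1.6,400,200)])
b=np.vstack([f(q[180:270,215:305],1.7,400,400),f(q[100:380,90:460],1.3,400,200)])
cv2.imwrite("pics/c5.png",np.hstack([a,b]))
```

```text
37.1167 [ 681.40499742 -215.53105725  362.48381825] [-0.70189509 -0.03398923 -0.3336596 ] 51.18098240831354
```

View pics/c5.png

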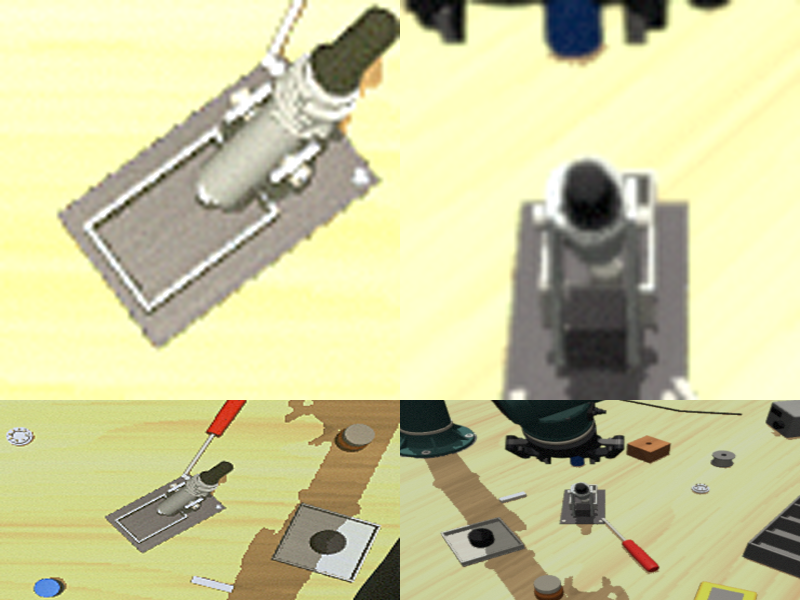

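The rod is seated with its tip showing past the tube's lower end, and the cap is in the dish. The slug is not visible, as the tube hides part of the tray. I'll look under the tube with the wrist camera from the tray side. My viewer allowance is used up, so I'll analyse that image by numbers.

>>> carry_out --series '[[[0.027,0,0.019],[0,0,0],60],[[0.054,0,0.038],[0,0,0],60],[[0.081,0,0.057],[0,0,0],60],[[0.108,0,0.076],[0,0,0],60],[[0.135,0,0.095],[0,0,0],60]]'

```text
clock: 37.63
position: [576.3, -77.7, 355.7]
ee_rot: [-179.8, -35.2, 127.3]
force: [0.5, -0.6, -0.4]
grip_width: 51.0
```

>>> carry_out --series '[[[0.02,0,0.014],[0,-0.12,0],60],[[0.04,0,0.028],[0,-0.24,0],60],[[0.06,0,0.042],[0,-0.36,0],60],[[0.08,0,0.056],[0,-0.48,0],60],[[0.091,0,0.064],[0,-0.6,0],60]]'

```text
clock: 38.05
position: [508.2, 11.2, 356.3]
ee_rot: [-180.0, -0.5, 127.5]
force: [-0.1, 0.8, -0.1]
grip_width: 51.4
```

>>> carry_out --series '[[[0,0,0.04],[0,-0.1,0],60],[[0,0,0.08],[0,-0.2,0],60],[[0,0,0.12],[0,-0.31,0],60],[[0,0,0.16],[0,-0.31,0],60],[[0,0,0.2],[0,-0.31,0],60]]'

```text
clock: 38.47
position: [506.7, 12.7, 161.5]
ee_rot: [-179.9, 17.0, 127.7]
force: [0.7, -0.3, -1.4]
grip_width: 51.4
```

>>> carry_out --series '[[[0,0,0],[0,0,0],60],[[0,0,0],[0,0,0],60]]'

```text
clock: 38.63
position: [507.1, 9.8, 161.2]
ee_rot: [-179.5, 17.0, 127.6]
force: [0.3, 0.5, 0.2]
grip_width: 51.3
```

```bash
cat > slug.py <<'E'
from h import *
np.set_printoptions(precision=1,suppress=True,linewidth=250)
s=r.state();print(s["clock"],s["position"],s["ee_rot"],s["dq"].round(1))
im=r.get_image("wrist")[:,:,::-1].copy();cv2.imwrite("pics/w5.png",im);T=wT(s)
O=np.array([563,-61.7]);X=np.array([-.606,.7955]);Y=np.array([-.7955,-.606])
for lab,P in(("tray corners",[(x,y,4) for x in(15,95) for y in(-25,25)]),("rim",[(x,y,30) for x in(15,95) for y in(-25,25)]),("lower end",[(28.7,0,49)]),("rodtip",[(34.4,0,40.8)])):
    print(lab,[proj("wrist",np.r_[O+a*X+b*Y,z],T).round(0) for a,b,z in P])
# rectified tray floor (z=12 plane), 2 mm cells
print("gray on z=12 plane; rows x_s 10..96, cols y -26..26")
g=cv2.GaussianBlur(im,(3,3),0).max(2)
for a in range(10,98,3):
    print(a,*["%3d"%g[int(v),int(u)] if 0<=v<420 and 0<=u<560 else " - " for u,v in(proj("wrist",np.r_[O+a*X+b*Y,12],T) for b in range(-27,28,3))])
E
python3 slug.py
```

```text
38.6333 [507.1   9.8 161.2] [-179.5   17.   127.6] [ 1.6 -4.9  0.1 -4.  -0.2  0.4  0.1]
tray corners [array([304., 216.]), array([250., 216.]), array([308., 134.]), array([246., 134.])]
rim [array([305., 233.]), array([248., 233.]), array([311., 147.]), array([243., 147.])]
lower end [array([276., 234.])]
rodtip [array([277., 222.])]
gray on z=12 plane; rows x_s 10..96, cols y -26..26
10  81  82  82  79  74  77  83  90  82  75  73  75  75  84  83  83  81 109 171
13  79  85  83  78  75  76  85  91  82  74  76  74  76  80  84  84  83 104 172
16  79  81  81  78  75  95 110 113 103  81  74  75  75  81  83  84  79 101 158
19  83  95  94  78  73 113 113 115 116 100  71  69  74  91  92  92  86  96 163
22  88 101 100  86  87 119 117 115 114 109  70  69  72  94 101 103  84  91 165
25  90 100  99  81  84 146 152 134 130 110  69  68  74  97 100 101  90 122 168
28  82 100  99  75  67 110 169 171 159  89  68  68  75  98  99 101  94 117 171
31  84 100 100  95  67  70  86  96  85  75  66  67  90 100 100 101  92 110 171
34  86 100 100  98  78  71  74  74  76  74  65  86 100  98  99 102  79 105 173
3
[... 957 characters left out ...]
  66  65  63  66  62  62  66  63  75  83 101 101  93  72  70  83 114
76  65  65  66  64  64  64  63  63  67  63  65  65  68  70  68  68  71  80 108
79  67  65  64  64  64  65  63  64  67  65  63  66  65  68  67  68  71  78 111
82  65  65  66  65  64  65  63  64  66  66  66  67  66  68  67  68  69  77 111
85  94  92  92  92  91  90  91  90  89  89  89  88  87  88  88  87  86  90 113
88 113 113 112 113 113 112 113 113 113 113 114 113 114 114 114 113 114 114 109
91  71  71  70  71  71  71  69  70  69  69  69  71  71  72  72  73  74  76  76
94  70  70  72  72  71  70  70  71  70  69  72  72  72  73  74  75  74  75  74
97  73  74  72  73  72  73  70  72  73  72  72  73  74  75  75  75  75  77  74
```

Run:
```python
import cv2
g=cv2.imread("pics/w5.png").max(2)
ch=" .:-=+*#%@"
print("     "+"".join(str(u//10%10) if u%10==0 else " " for u in range(238,326)))
for v in range(130,300,2):print(v,"".join(ch[min(9,max(0,(int(g[v,u])-45)//14))] for u in range(238,326)))
```

```text
4         5         6         7         8         9         0         1         2     
130 :.:::.....::::.:.:.:..............................................................:.....
132 .::::...::::::.::::::.:..:..:..:::::.:..::...: .............:.:......:...:........::....
134 :::::::.:::::::.::..:::...:::..:..:..:.....:.:::.:...:.::::..:::.:.::.:::::.:..........:
136 ..::..::::::::::.::::.:.:..:.:..:::...............:..:::.::.::::.....:.:.::...........:.
138 ::...:::.:::.:::::::....::.:.:..:::.:::.:::.......:.....:.:....::.:::......::...........
140 ..:..:::.::::.:.::.::::.::..:.:.:::..:....:.:..:.............:....::..::......:........:
142 ::.::.:::::..:.::.:.:.:....:.:..:..........:.........:............:.:....::..:.:........
144 ::.::-:::::::::::::::::::::::::::::::::::::::::..::.::::::.::::::::::::::.:..:::.......:
146 :.::=+++=++++++++=+++++++++++=++++++++++++++++++++++++++++++=+++=+++=++=++=+++==:...:..:
148 :::-=+++========================+===============+====++=+=+=+=++=+=+=++++++++++=:.......
150 .:::=++=-:..:....:......:....................:............:.....:.::.:..::::=++
[... 6191 characters left out ...]
#########*****+++=====-:::::--#@@@@@@@@@@@@@@@@@@
286 @@@@@@@@@@@%#=::::::-+++=++*******###############****++====+=-:::-::=*%@@@@@@@@@@@@@@@@@
288 @@@@@@@@@@@%*-::-:::-+*+=++*******#############*****++++===++-::::::-+%@@@@@@@@@@@@@@@@@
290 @@@@@%%%%%%*+-:-:-::-++==++*******#############*******++===++-:::-::-=#@@@@@@@@@@@@@@@@@
292 @@@@#+-:---:-:::::.:::--=++*****#*##############*****+++==--:::::-::::-=====*%@@@@@@@@@@
294 @@@@#+===---:-::::::---==+++******#############******+++==-----::::::::-----=#@@@@@@@@@@
296 @@@@#*+***+=--::::-=++===++*****#*#############******+++====++=-::::::-=++++*#@@@@@@@@@@
298 @@@@%%####*+-----:=*##+==++******###############****++++=--+##+-::-::-=*#####%@@@@@@@@@@
```

The wrist image settles it. A separate 17 px (about 16 mm) round object sits inside the tray at (283,214), between the tray's near rim (v about 236) and far rim (v about 147). It is clear of the tube's lower end (v≥230) and of the rod tip nib (v about 227). That is the slug, so I'm handing in.

```bash
python3 -c "
from rig import r
s=r.state();print(s['clock'],s['force'],s['dq'].round(2));print(r.close_job())"
```

```text
38.6833 [-0.43683576 -0.28340101  0.87844922] [ 1.21 -3.26  0.13 -2.54  0.11 -0.39 -0.33]
the job is handed in; nothing more can be done
None
```

The job is handed in at 38.7 s on the clock, with all the steps carried out and the arm clear of everything. The hand-in reports no verdict, so these are my own last checks.

- **Cap:** I unscrewed it in three grips. After the second grip it was still engaged: a test lift read 31 N, under the 90 N limit, so I backed off and turned it further. It was set down on the dish floor by feel, with 19 N of contact at the wrist. The pictures show it upright near the middle of the dish.
- **Tube:** I pushed it to its stop, where 22 N gave no more motion. It still looked tipped after the rod was seated.
- **Rod:** It went in along the tipped tube without resistance, and the collar came down on the mouth. I estimated the tip at 118.6 mm below the mouth, with about 15 N along the rod, then let go. Its tip shows past the tube's lower end.
- **Slug:** The wrist picture shows a round object about 16 mm across in the catch tray, under and apart from the tube. I had no views left for that picture, so I judged it from pixel values only. The force readings never clearly showed the 3 to 8 N of the slug moving, and neither fixed camera could see that part of the tray.
- **Bystanders:** None looked moved in the last pictures, but I did not measure this.

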